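Pack the lockout case and snap it shut

ROBOT

A 6-joint arm with a two-finger parallel gripper is mounted at the origin on the work surface. World frame = base frame: x ahead of the robot, y to its left, z up, the work surface at z = 0. Lengths are in m, angles in degrees, forces in N, time in s.
With the tool pointing down it reaches from about 0.4 to 0.825 m from the base axis. Payload 7 kg.
Tool frame: the origin (TCP) lies midway between the tips of the shut fingers; the grasp point (between the pads) lies 19 mm behind it; z points along the fingers, y is the line along which they close (so a half turn about z gives the same grasp; the last joint's range is limited). The gripper opens to 88 mm and grips with 3 to 60 N. Pads are 19 mm wide; open, the fingers measure 130 mm over their backs; the gripper's body (78 mm by 193 mm) begins 47 mm behind the grasp point.
Start: joints at [-49.211, 20.546, 0.682, 0, -70.136, -16.507], TCP at [0.278, -0.615, 0.204] pointing down, gripper open.
Joint ranges: [-176.03, 176.03], [-82.01, 121.73], [-58.28, 71.71], [-173.87, 95.51], [-174.79, -0.11], [-173.66, 173.66]. Speed limits (degrees/s): [136.94, 136.94, 172.46, 180, 180, 180].

INTERFACE

Orientations are given as [roll, pitch, yaw] about the fixed x, y, z axes, in that order (R = Rz(yaw) Ry(pitch) Rx(roll)).
In Python, from plant import ctrl gives the robot as it stands. The module is installed in compiled form; this text tells all that it offers.
- The arm moves only by the tool play_rows, never from a script. Its argument "commands" is a list that holds one entry, the list of rows, each a list of 7 numbers: the turn, a rotation vector about the tool's x, y, z in rad, then the shift along the tool's x, y, z in cm, then the finger opening in cm, from 0 to 8.76. In form: [[[ax, ay, az, x, y, z, grip], ...]]. A call has 1 to 8 rows; each row is the pose to reach, as a shift and turn from the pose commanded when the call began, along the tool's axes at that moment; what a row does not reach only later rows make up. A row lasts 1/12 s, in which the tool goes at most 41.7 mm and 7.16 degrees, less where a joint would pass 70% of its speed; a pose out of reach is approached as far as the arm can. A call with a gripper value outside its range is refused whole. The fingers move at their own pace and stop on an object; the grip force is fixed at half the most. Time passes only in rows, so rows that repeat a pose let the fingers close. It gives the time, the measured TCP pose, the force, the opening and the grip force at its end, in the units of the state.
- ctrl.get_obs(): the state, without advancing time (a new reading comes with each control period).
- ctrl.snapshot(name): name is "side" or "top"; returns a dict with "color" (420x560x3 uint8, red, green, blue), "camera_matrix" (3x3 intrinsics, pixels), "k1" (the pictures are not rectified: a ray, as slopes to the right and down, at radius r is drawn at 1 + k1 r^2 times it, then the intrinsics apply), "origin" and "rotation" of the camera in the world. Camera axes: x right, y down, z forward; pixel columns grow to the right and rows downward; lengths in m; the calibration is good to about 2 mm. A picture is of the moment at which its call begins. There is no depth.
- ctrl.close_job(): hands the job in; it is judged then, once.
Trained networks look in a picture, given as the dict that the camera call returned (one of the last four; its "shot" number tells which), for a name from the list of things; names that differ only in an ending like _2 or _b are one class to them, and where a whole thing is asked for, a point or a joint stands for the part that bears it (a point fixed in the world has none). Each returns a list of dicts, best first, with "conf" (0 to 1); they miss things now and then, are a little off and sometimes report something else, mostly with a low value. They report only what shows in the picture. A call takes as long as a camera call. They do not tell look-alikes from the thing itself.
- ctrl.find_in(picture, name): "bbox" ([left, top, width, height] in pixels, round what is visible of it).
The state is a dict: "clock": time; "joint_pos": joint angles; "qvel": joint speeds; "tau": joint torques, N m; "tool_pos": TCP position; "orientation": TCP orientation; "force": force on the tool from outside, world axes, zero at the start; "moment": the same for the moment, N m; "opening": finger opening in m; "gripper_force": force on a finger pad.
Only numpy, scipy, OpenCV 4.12 (cv2) and the standard library are available. Lean on these libraries where they do the work, as an engineer would, in place of code of your own. Each camera call takes 0.05 s, during which the arm holds its last target. There are 200 camera calls.

TASK

Pack up the lockout kit: lift every red padlock off its peg on the stand and put it, together with the yellow plug cover, into the blue case. When everything is in, close the lid, then press both yellow clips down until they snap and stay down. Leave the oil can, the screwdriver and the mug where they are.

Things in the scene. Friction and masses are not known exactly. Their poses are not given: they have to be found in the camera images.
- case: fixed blue open-topped case, 150 (x) x 240 (y) mm, 85 mm high, walls and floor 6 mm. Origin: centre of its underside on the bench; z up; its front (-x) faces the robot; the lid hinge runs along its rear top edge (x = +75, z = 85 mm). One undivided space 138 x 228 mm; padlocks and cover fit standing (padlock 67 mm) or lying
- lid (a joint): lid angle, rad: 0 = shut on the rim, 1.85 = fully open, leaning back past upright; starts at 1.6 to 1.8. Flat blue panel 150 x 240 x 8 mm, 0.25 kg, hinged on the case's rear top edge. Friction holds it near upright; pushed forward and down it falls shut by its own weight below about 1.1 rad
- lid_edge (a point): middle of the lid's free (front) edge, on its outer face: 150 mm from the hinge line, 8 mm outside the panel's underside. z = outward normal of the lid (up when shut), -x = from hinge to free edge
- clip_left (a joint): latch travel of the yellow snap clip near the +y end of the lid's front edge, m: 0 = up (open, as it starts), 0.009 = latched. Its press tab first gives up to 4 mm on its own spring, then at a peak of about 9 N the latch yields and the force drops; past 6 mm it snaps down and stays; let go earlier, it springs back up
- clip_right (a joint): the same for the clip near the -y end of the lid's front edge
- clip_left_top (a point): centre of the top of the left clip's press tab, 28 (x) x 36 (y) mm, 158 mm from the hinge line and 70 mm to +y of the lid's middle. Lid shut, it lies 114 mm above the bench when up, 105 mm when latched and let go (101 mm while pressed right down). Pressed straight down with the lid shut
- clip_right_top (a point): the same for the right clip, 70 mm to -y of the lid's middle
- stand: fixed red padlock stand 330 mm wide (y). Origin on the bench; z up. Back bar and end posts 138 mm high at x = +40 to 50. Five 8 mm steel pegs point to -x (the robot) at y = -140, -70, 0, 70, 140, axis 123 high, to x = -40, tips turned up to x = -46, z = 135: lift a padlock 9 to 20 mm, draw it off to -x. Below, a sheet slopes from 54 mm high at the back to the bench at x = -50
- lock1: red padlock, may be absent. Origin: centre of the underside; z up to the shackle, y across, x through it. Body block 18 (x) x 38 (y) x 32 (z) mm; shackle of 6 mm rod, 30 mm over its legs, opening 18 mm wide, inner crown 60.5 and top 66.5 mm above the underside. 70 to 120 g. Starts hanging by the shackle on a peg (peg along lock x), underside about 67 mm above the bench
- lock2: the same as lock1, on another peg
- lock3: the same as lock1, on another peg
- lock4: the same as lock1, on another peg
- lock5: the same as lock1, on another peg
- cover: yellow plug cover (closed plastic block with black bands), 56 (x) x 44 (y) x 36 (z) mm, 60 to 110 g, lying loose on the bench between case and stand. Origin: centre of its underside
- oil_can: bystander: yellow can with a red label, 60 mm across, 120 mm high, beyond the work. Origin at its underside
- screwdriver: bystander: screwdriver 200 mm long lying near the robot
- mug: bystander: white mug, 80 mm across, 90 mm high, near the robot. Origin at its underside
Not all that is in view belongs to the job. Of the things shaped like the cover, the yellow one is meant. What is shaped like the lock4 but green is not meant.

How it is judged:
By the outcome, as a careful person would: the job done as asked, in the order asked, and still so for the second after the job is handed in, with the robot touching nothing.
Of lock1, lock2, lock3, lock4, lock5 only 3 to 5 are there at a start; the rules pass over those that are not, and their reading is None.
At some moment in a run one of cover may be knocked a few centimetres aside while the robot is not near it.
Once in a run the grip may slacken for a moment while it holds something.
It also fails if it takes over 210 s, if anything falls off the work surface, if the arm or the gripper's body presses on something with over 40 N, if the wrist force passes 120 N, or if a joint passes its speed limit or range.

## Working session

There is one attempt and no reset: what is moved stays moved. The work goes in short steps, Python scripts to look and compute and a tool call to move; the robot and the scene stay as the last step left them, time stands still between calls to the robot, and variables do not carry over. Pictures are saved under pics/ and viewed, at most 14 in all, crops included, and the job is handed in when it is done.

Besides the shell and the picture viewer there is one more tool, called after "Call:" as name([rows], argument=value, ...), one row to a line, values as JSON. play_rows: Moves the arm, as the interface text tells. Its arguments: {"type":"object","properties":{"commands":{"type":"array","items":{"type":"array","items":{"type":"array","items":{"type":"number"}}}}},"required":["commands"]}

```bash
mkdir -p pics
cat > h.py <<'E'
import numpy as np,cv2
from plant import ctrl
def save(p,n): cv2.imwrite('pics/'+n,p['color'][:,:,::-1])
def ray(p,u,v):
    K=np.array(p['camera_matrix']);d=np.array([(u-K[0,2])/K[0,0],(v-K[1,2])/K[1,1]]);x=d.copy()
    for _ in range(20): x=d/(1+p['k1']*(x@x))
    r=np.array(p['rotation'])@np.array([x[0],x[1],1]);return np.array(p['origin']),r/np.linalg.norm(r)
def atz(p,u,v,z):
    o,r=ray(p,u,v);return o+r*(z-o[2])/r[2]
def proj(p,P):
    c=np.array(p['rotation']).T@(np.array(P,float)-np.array(p['origin']));x=c[:2]/c[2];x=x*(1+p['k1']*(x@x));K=np.array(p['camera_matrix']);return np.array([K[0,0]*x[0]+K[0,2],K[1,1]*x[1]+K[1,2]])
def tri(a,ua,b,ub):
    o1,r1=ray(a,*ua);o2,r2=ray(b,*ub);A=np.c_[r1,-r2];t=np.linalg.lstsq(A,o2-o1,rcond=None)[0]
    p,q=o1+t[0]*r1,o2+t[1]*r2;return (p+q)/2,np.linalg.norm(p-q)
E
python3 - <<'E'
from h import *
np.set_printoptions(precision=3,suppress=True)
for n in ('side','top'):
    p=ctrl.snapshot(n);save(p,n+'0.png');print(n,p['origin'],np.array(p['rotation']).tolist(),p['k1'],p['camera_matrix'])
    for k in ('case','lid','clip_left','stand','lock1','cover','oil_can','mug','screwdriver'):
        print(k,[(np.round(d['bbox']).astype(int).tolist(),round(d['conf'],2)) for d in ctrl.find_in(p,k)][:7])
print(ctrl.get_obs())
E
```

```text
side [ 0.361 -1.19   0.793] [-119.2469927328464, -0.07024729923904488, -8.84794311395517] -0.003398106208828623 [[533.148   0.    278.636]
 [  0.    533.148 205.033]
 [  0.      0.      1.   ]]
case [([239, 110, 76, 111], 0.91), ([284, 108, 31, 84], 0.58)]
lid [([284, 109, 30, 82], 0.98)]
clip_left [([264, 228, 9, 24], 0.74), ([285, 112, 30, 76], 0.15)]
stand [([261, 216, 88, 142], 0.93), ([294, 109, 8, 12], 0.21)]
lock1 [([292, 279, 9, 26], 0.82), ([284, 261, 11, 26], 0.79), ([277, 248, 9, 24], 0.76), ([213, 289, 16, 29], 0.6), ([263, 228, 10, 23], 0.48)]
cover [([221, 240, 27, 18], 0.94), ([192, 223, 21, 22], 0.89)]
oil_can [([353, 192, 23, 43], 0.66)]
mug [([175, 167, 28, 36], 0.72)]
screwdriver []
top [0.34  0.023 1.091] [-168.1448273864924, 0.027407597880732146, -99.91105591554863] -0.0682173006761074 [[440.815   0.    277.974]
 [  0.    440.815 208.483]
 [  0.      0.      1.   ]]
case [([85, 165, 22, 20], 0.69), ([418, 253, 19, 66], 0.69)]
lid [([80, 148, 126, 58], 0.7), ([347, 202, 14, 12], 0.69)]
clip_left [([87, 164, 24, 21], 0.66)]
stand [([304, 146, 145, 91], 0.72), ([419
[... 161 characters left out ...]
 0.42), ([156, 150, 19, 22], 0.17)]
cover [([277, 250, 24, 26], 0.72), ([254, 288, 29, 23], 0.61)]
oil_can [([228, 100, 27, 36], 0.59), ([79, 148, 128, 56], 0.55)]
mug [([130, 319, 52, 31], 0.84)]
screwdriver [([417, 252, 20, 65], 0.6)]
{'clock': 1.0, 'joint_pos': array([-49.211,  20.547,   0.68 ,   0.   , -70.134, -16.507]), 'qvel': array([ 0.12 , -0.116, -0.035, -0.003,  0.067, -0.063]), 'tau': array([  0.001, -58.239,  29.331,   7.002,   0.013,  -0.   ]), 'tool_pos': array([ 0.278, -0.615,  0.204]), 'orientation': array([ 180.   ,   -0.001, -155.718]), 'force': array([-0.076, -0.133, -0.184]), 'moment': array([ 0.08 ,  0.071, -0.007]), 'gripper_force': 0.0, 'opening': 0.08784026008593472}
```

View pics/side0.png

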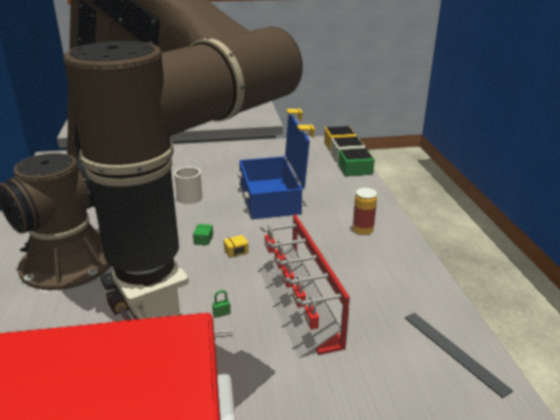

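View pics/top0.png

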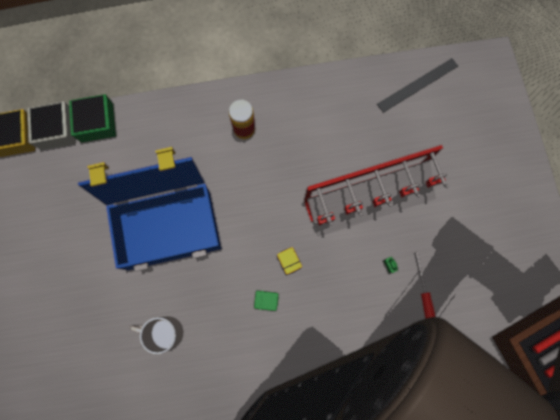

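Side shows the blue case at (270,190), the stand at (300,280) and five red locks. It also shows the yellow cover at (236,245), with a green block at (203,233) and a green lock at (221,307). Top shows five red locks at (322,220), (352,209), (380,201), (408,191) and (435,181), the yellow cover at (289,261), the green block at (266,301) and the green lock at (391,265). I'll enlarge the work area to confirm.

```bash
python3 - <<'E'
s=open('h.py').read()
s=s.replace("from plant import ctrl","from scipy.spatial.transform import Rotation as R_\nfrom plant import ctrl\ndef RR(p):\n    a=np.array(p['rotation']);return a if a.shape==(3,3) else R_.from_euler('xyz',a,degrees=True).as_matrix()")
s=s.replace("np.array(p['rotation'])@","RR(p)@").replace("np.array(p['rotation']).T","RR(p).T")
open('h.py','w').write(s)
E
python3 - <<'E'
from h import *
import pickle
np.set_printoptions(precision=3,suppress=True)
p=ctrl.snapshot('top');q=ctrl.snapshot('side');pickle.dump((p,q),open('pq.pkl','wb'))
c=p['color'][130:290,75:455][:,:,::-1];cv2.imwrite('pics/t1.png',cv2.resize(c,None,fx=2.1,fy=2.1,interpolation=cv2.INTER_CUBIC))
c=q['color'][100:360,180:390][:,:,::-1];cv2.imwrite('pics/s1.png',cv2.resize(c,None,fx=2.3,fy=2.3,interpolation=cv2.INTER_CUBIC))
print('cover',atz(p,289,261,.03),atz(q,236,245,.02))
for u in [(322,220),(352,209),(380,201),(408,191),(435,181)]: print(atz(p,*u,.1))
print('bar ends',atz(p,307,190,.138),atz(p,440,149,.138))
for u in [(108,222),(120,268),(219,245),(207,186)]: print('case',atz(p,*u,.085))
E
```

```text
cover [ 0.428 -0.018  0.03 ] [ 0.431 -0.021  0.02 ]
[ 0.502 -0.107  0.1  ]
[ 0.515 -0.18   0.1  ]
[ 0.522 -0.248  0.1  ]
[ 0.534 -0.318  0.1  ]
[ 0.547 -0.387  0.1  ]
bar ends [ 0.568 -0.082  0.138] [ 0.611 -0.402  0.138]
case [0.585 0.385 0.085]
case [0.474 0.368 0.085]
case [0.487 0.136 0.085]
case [0.631 0.143 0.085]
```

View pics/t1.png

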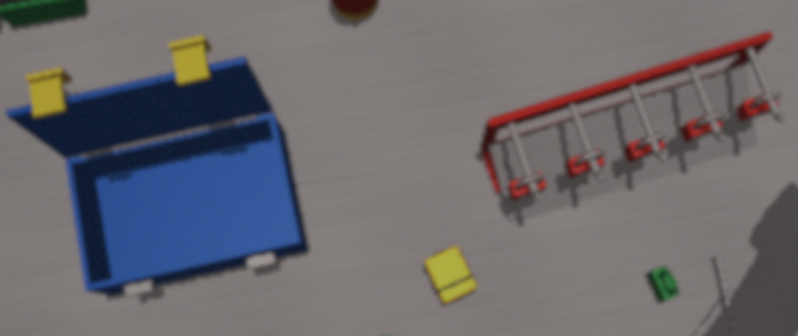

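View pics/s1.png

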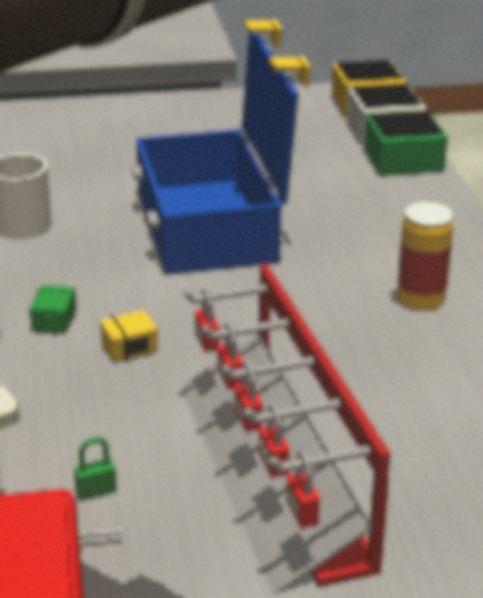

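The crops confirm the targets. All five pegs carry red padlocks, with peg tips in the top crop from (535,187) to (777,110). The yellow cover with black bands is at (450,275), and the green lock and green block are not meant. Next I fit the stand and case poses to image points and overlay them to check.

```bash
cat > fit.py <<'E'
from h import *
import pickle
from scipy.optimize import least_squares
np.set_printoptions(precision=4,suppress=True)
p,q=pickle.load(open('pq.pkl','rb'))
T=lambda x,y:(75+(x+.5)/2.1-.5,130+(y+.5)/2.1-.5); S=lambda x,y:(180+(x+.5)/2.3-.5,100+(y+.5)/2.3-.5)
def W(s,P):
    c,n=np.cos(s[2]),np.sin(s[2]);P=np.array(P,float)/1000;return np.array([s[0]+c*P[0]-n*P[1],s[1]+n*P[0]+c*P[1],P[2]])
def fit(obs,s0):
    f=lambda s:np.concatenate([proj(c,W(s,P))-u for c,u,P in obs])
    r=least_squares(f,s0,loss='soft_l1');print(r.x[:2],np.degrees(r.x[2]));print(f(r.x).reshape(-1,2).round(1).tolist());return r.x
st=[(p,T(536,187),(-46,140,135)),(p,T(601,170),(-46,70,135)),(p,T(660,153),(-46,0,135)),(p,T(718,131),(-46,-70,135)),(p,T(777,110),(-46,-140,135)),
(q,S(187,295),(-46,140,135)),(q,S(211,331),(-46,70,135)),(q,S(236,372),(-46,0,135)),(q,S(280,466),(-46,-140,135)),
(p,T(772,36),(50,-165,138)),(q,S(265,264),(50,165,138))]
ca=[(p,T(90,290),(-75,120,85)),(p,T(306,249),(-75,-120,85)),(p,T(66,156),(75,120,85)),(p,T(276,114),(75,-120,85)),
(q,S(137,137),(-75,120,85)),(q,S(153,208),(-75,-120,85)),(q,S(280,204),(75,-120,85)),(q,S(164,270),(-75,-120,0)),(q,S(280,262),(75,-120,0))]
a=fit(st,[.54,-.25,.13]);b=fit(ca,[.55,.26,.06])
np.save('poses.npy',[a,b])
def cr(c,r,f): y0,y1,x0,x1=r;return cv2.resize(c['color'][y0:y1,x0:x1][:,:,::-1],None,fx=f,fy=f,interpolation=cv2.INTER_CUBIC)
def draw(im,c,P,Q,r,f):
    g=lambda X:tuple(int(v) for v in ((proj(c,X)-[r[2],r[0]]+.5)*f-.5));cv2.line(im,g(P),g(Q),(255,255,0),1)
out=[]
for c,r,f in ((p,(140,250,295,455),2.5),(q,(210,360,250,360),2.75)):
    im=cr(c,r,f)
    for y in (-140,-70,0,70,140): draw(im,c,W(a,(40,y,123)),W(a,(-40,y,123)),r,f);draw(im,c,W(a,(-40,y,123)),W(a,(-46,y,135)),r,f)
    for x in (40,50): draw(im,c,W(a,(x,-165,138)),W(a,(x,165,138)),r,f)
    out.append(im)
h=max(i.shape[0] for i in out);cv2.imwrite('pics/ov.png',np.hstack([np.pad(i,((0,h-i.shape[0]),(0,0),(0,0))) for i in out]))
E
python3 fit.py
```

```text
[ 0.5559 -0.2537] 8.068894108032204
[[1.2, 2.0], [-0.1, 0.5], [1.1, -0.9], [2.2, 0.2], [2.4, 1.0], [1.9, -2.4], [-0.2, -2.6], [-2.0, -3.3], [0.2, -4.1], [-0.8, -5.5], [3.1, -1.0]]
[0.556 0.261] 2.216221358534405
[[-2.0, -0.4], [-2.4, -2.4], [0.8, 1.0], [0.3, 0.1], [-0.5, -0.3], [3.4, 3.2], [-0.1, 0.3], [-0.6, 2.1], [-0.8, 0.7]]
```

View pics/ov.png

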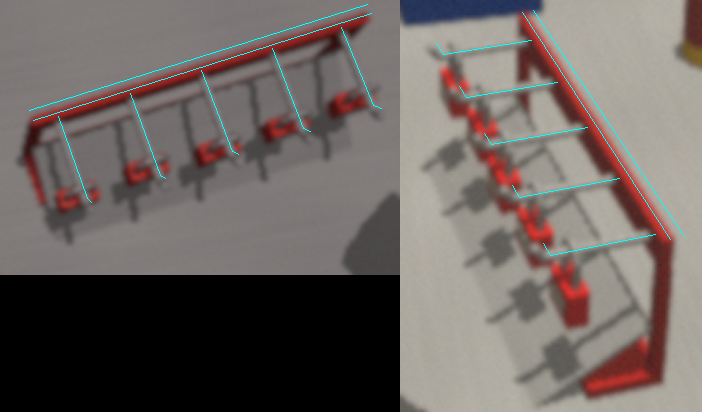

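```bash
cat > t.py <<'E'
from fit import *
print('---')
for a_,b_ in (((536,187),(187,295)),((601,170),(211,331)),((660,153),(236,372)),((777,110),(280,466)),((772,36),(384,448)),((487,124),(265,264))): print(tri(p,T(*a_),q,S(*b_)))
print('case')
for a_,b_ in (((90,290),(137,137)),((306,249),(153,208)),((276,114),(280,204))): print(tri(p,T(*a_),q,S(*b_)))
o=ctrl.get_obs()['tool_pos'];print(o,proj(p,o),proj(q,o))
im=cv2.resize(p['color'][140:240,300:450][:,:,::-1],None,fx=5.3,fy=5.3,interpolation=cv2.INTER_CUBIC);cv2.imwrite('pics/t2.png',im)
im=cv2.resize(q['color'][205:360,250:360][:,:,::-1],None,fx=3.8,fy=3.8,interpolation=cv2.INTER_CUBIC);cv2.imwrite('pics/s2.png',im)
E
python3 t.py
```

```text
[ 0.5559 -0.2537] 8.068894108032204
[[1.2, 2.0], [-0.1, 0.5], [1.1, -0.9], [2.2, 0.2], [2.4, 1.0], [1.9, -2.4], [-0.2, -2.6], [-2.0, -3.3], [0.2, -4.1], [-0.8, -5.5], [3.1, -1.0]]
[0.556 0.261] 2.216221358534405
[[-2.0, -0.4], [-2.4, -2.4], [0.8, 1.0], [0.3, 0.1], [-0.5, -0.3], [3.4, 3.2], [-0.1, 0.3], [-0.6, 2.1], [-0.8, 0.7]]
---
(array([ 0.4912, -0.1206,  0.1289]), np.float64(0.010355700157728052))
(array([ 0.5016, -0.1925,  0.1293]), np.float64(0.001700049119911994))
(array([ 0.5125, -0.2602,  0.1256]), np.float64(0.004340744080424762))
(array([ 0.5325, -0.3979,  0.1248]), np.float64(0.0053309861501003464))
(array([ 0.6155, -0.4076,  0.1402]), np.float64(0.00198294178784376))
(array([ 0.5732, -0.0819,  0.1346]), np.float64(0.0031884502036798883))
case
(array([0.4762, 0.3733, 0.0857]), np.float64(0.002847873466899414))
(array([0.4765, 0.1319, 0.0995]), np.float64(0.0014671402686136324))
(array([0.6359, 0.1445, 0.0857]), np.float64(0.00034091585481314))
[ 0.2776 -0.6153  0.204 ] [587.2903 273.7749] [160.1836 372.4337]
```

View pics/t2.png

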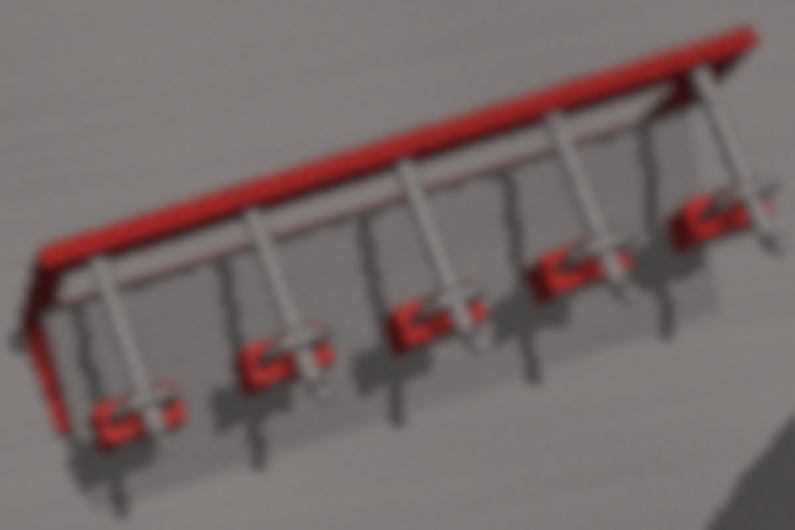

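View pics/s2.png

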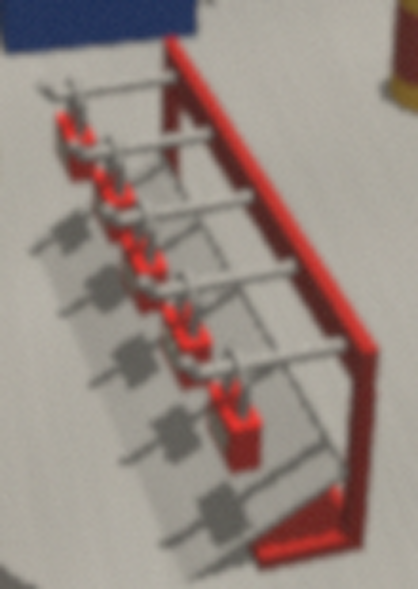

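```bash
cat >> fit.py <<'E'
T2=lambda x,y:(300+(x+.5)/5.3-.5,140+(y+.5)/5.3-.5); S2=lambda x,y:(250+(x+.5)/3.8-.5,205+(y+.5)/3.8-.5)
Y=(140,70,0,-70,-140)
st=[(p,T2(*u),(40,y,123)) for u,y in zip(((98,262),(250,212),(405,162),(555,115),(702,70)),Y)]
st+=[(q,S2(*u),(40,y,123)) for u,y in zip(((172,78),(210,133),(250,197),(295,265),(345,345)),Y)]
st+=[(p,T2(*u),(-46,y,133)) for u,y in zip(((162,436),(323,390),(485,345),(629,296),(775,247)),Y)]
st+=[(q,S2(*u),(-46,y,133)) for u,y in zip(((42,90),(75,148),(112,212),(150,288),(185,372)),Y)]
st+=[(p,T2(45,245),(50,165,138)),(p,T2(750,28),(50,-165,138)),(q,S2(168,37),(50,165,138)),(q,S2(377,348),(50,-165,138))]
print('new');a=fit(st,a)
for k in (p,q): fit([o for o in st if o[0] is k],a)
E
python3 fit.py|sed -n '/new/,$p'
```

```text
new
[ 0.5504 -0.2538] 7.949177966787268
[[0.4, -0.6], [0.7, -0.3], [0.0, 0.2], [-0.1, 0.2], [-0.2, 0.0], [0.3, -0.5], [-0.1, 0.1], [-0.1, -0.0], [-0.3, 0.5], [-0.6, -0.1], [1.3, 1.4], [0.6, 0.5], [-0.7, -0.4], [1.0, -0.5], [1.7, -0.4], [0.1, -1.9], [-0.5, -1.6], [-1.3, -1.2], [-1.4, -2.2], [0.4, -3.2], [-1.1, 0.1], [1.2, -1.2], [2.2, -0.7], [1.3, -0.1]]
[ 0.5503 -0.2527] 7.632135975612671
[[-0.1, -0.9], [0.3, -0.4], [-0.3, 0.2], [-0.4, 0.4], [-0.4, 0.4], [0.6, 1.2], [0.0, 0.5], [-1.2, -0.3], [0.5, -0.2], [1.3, 0.0], [-1.5, -0.2], [1.0, -0.8]]
[ 0.55   -0.2567] 8.441177017029858
[[-0.1, 0.1], [-0.3, 0.8], [-0.0, 0.6], [0.0, 1.2], [0.1, 0.6], [-0.4, -1.1], [-0.7, -0.7], [-1.2, -0.3], [-1.0, -1.3], [1.1, -2.2], [1.6, -0.1], [2.1, 0.6]]
```

```bash
cat > t.py <<'E'
from fit import *
print('---')
a=np.array([.5504,-.2538,np.radians(7.9)]);c,s=np.cos(a[2]),np.sin(a[2])
for u in ((140,421),(287,363),(438,321),(583,271),(722,220)):
    X=atz(p,*T2(*u),.099);d=X[:2]-a[:2];print('lock stand xy',d@[c,s],d@[-s,c])
C=np.array([atz(p,*T(*u),z) for u,z in (((425,265),.036),((457,247),.036),((476,288),.034),((442,304),.034))]);print(C,C.mean(0))
e=C[2]-C[1]+C[3]-C[0];print('cover long axis yaw',np.degrees(np.arctan2(e[1],e[0])),np.linalg.norm(e)/2,np.linalg.norm(C[1]-C[0]))
E
python3 t.py|sed -n '/---/,$p'
python3 - <<'E'
import sys;sys.path.insert(0,'.')
import os;os.chdir('.')
from h import *
p=ctrl.snapshot('top')
im=cv2.resize(p['color'][140:285,75:305][:,:,::-1],None,fx=3.4,fy=3.4,interpolation=cv2.INTER_CUBIC);cv2.imwrite('pics/t3.png',im)
E
```

```text
---
lock stand xy -0.02869622666016254 0.1429351401089902
lock stand xy -0.024082815313207724 0.07357147610445212
lock stand xy -0.026715714844202567 0.004022952073193403
lock stand xy -0.025217492108438794 -0.06529510886970342
lock stand xy -0.022483825222910626 -0.13341896319275176
[[ 0.4447  0.0077  0.036 ]
 [ 0.4586 -0.0319  0.036 ]
 [ 0.4091 -0.0449  0.034 ]
 [ 0.398  -0.0037  0.034 ]] [ 0.4276 -0.0182  0.035 ]
cover long axis yaw -165.75494859751188 0.049710210381363654 0.04200600058492336
```

View pics/t3.png

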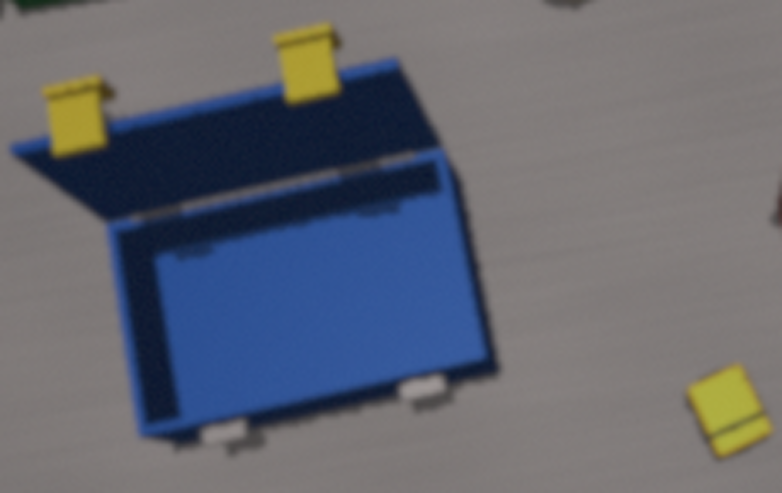

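```bash
cat >> fit.py <<'E'
T3=lambda x,y:(75+(x+.5)/3.4-.5,140+(y+.5)/3.4-.5)
print('case')
ca=[(p,T3(140,437),(-75,120,85)),(p,T3(490,366),(-75,-120,85)),(p,T3(107,222),(75,120,85)),(p,T3(442,150),(75,-120,85)),
(q,S(137,137),(-75,120,85)),(q,S(280,204),(75,-120,85)),(q,S(164,270),(-75,-120,0)),(q,S(280,262),(75,-120,0))]
b=fit(ca,b);np.save('poses.npy',[a,b])
E
python3 fit.py|sed -n '/^case/,$p'
cat > go.py <<'E'
# usage: go(x,y,z,yaw): prints tool-frame delta (cm), rotation about tool z, from commanded pose
from h import *
import sys
np.set_printoptions(precision=3,suppress=True)
S=(.5504,-.2538,np.radians(7.9))
def w(P,s): c,n=np.cos(s[2]),np.sin(s[2]);return np.array([s[0]+c*P[0]-n*P[1],s[1]+n*P[0]+c*P[1]])
def d(frm,to):
    # frm,to = (x,y,z,yaw deg)
    y=np.radians(frm[3]);v=np.array(to[:3])-np.array(frm[:3])
    print(np.round(to,4),'cm',np.round(100*np.array([v[0]*np.cos(y)+v[1]*np.sin(y),v[0]*np.sin(y)-v[1]*np.cos(y),-v[2]]),2),'az',round(-np.radians(to[3]-frm[3]),4))
E
python3 - <<'E'
from go import *
o=ctrl.get_obs();t=o['tool_pos'];yaw=o['orientation'][2]
cur=(*t,yaw)
for Y in (7.9,-172.1):
  P=w((-.026,-.138),S); d(cur,(*P,.20,Y))
E
```

```text
case
[0.5563 0.2623] 2.698911387978034
[[-0.4, -0.3], [-1.1, -1.9], [0.1, 0.5], [0.9, -0.0], [-0.7, -0.4], [0.2, -0.0], [-0.2, 2.0], [-0.5, 0.3]]
[ 0.544 -0.394  0.2    7.9  ] cm [-33.35   9.22   0.4 ] az -2.8557
[   0.544   -0.394    0.2   -172.1  ] cm [-33.35   9.22   0.4 ] az 0.2859
```

Call:
play_rows([
  [[0,0,0.036,-3.9,1.08,0,4.8],[0,0,0.072,-7.8,2.16,0,4.8],[0,0,0.108,-11.7,3.24,0,4.8],[0,0,0.144,-15.6,4.32,0,4.8],[0,0,0.18,-19.5,5.4,0,4.8],[0,0,0.216,-23.4,6.48,0,4.8],[0,0,0.252,-27.3,7.56,0,4.8],[0,0,0.286,-31.2,8.64,0,4.8]],
])

```text
clock: 1.82
tool_pos: [0.5278, -0.4067, 0.2042]
orientation: [-180.0, 0.0, -172.2]
force: [-0.4, -0.8, 0.7]
opening: 0.049
gripper_force: 0.0
```

Call:
play_rows([
  [[0,0,0,-1.0,0,0,4.8],[0,0,0,-1.8,0,0,4.8],[0,0,0,-2.24,0.08,0,4.8],[0,0,0,-2.24,0.08,0,4.8],[0,0,0,-2.24,0.08,0,4.8]],
])

```text
clock: 2.23
tool_pos: [0.5477, -0.4051, 0.2038]
orientation: [180.0, -0.0, -172.2]
force: [-0.4, 0.4, -0.2]
opening: 0.048
gripper_force: 0.0
```

Run:
```python
from go import *
o=ctrl.get_obs();print(o['orientation'],o['joint_pos'],o['opening']);cur=(*o['tool_pos'],o['orientation'][2])
d(cur,(*w((-.026,-.138),S),.078,-172.1))
p=ctrl.snapshot('side');cv2.imwrite('pics/s3.png',cv2.resize(p['color'][180:380,210:410][:,:,::-1],None,fx=3,fy=3,interpolation=cv2.INTER_CUBIC))
```

```text
[ 179.986   -0.027 -172.155] [-20.131  21.153   1.56    0.001 -70.438 -62.024] 0.048007501182210956
[   0.544   -0.394    0.078 -172.1  ] cm [ 0.25  1.14 12.58] az -0.001
```

View pics/s3.png

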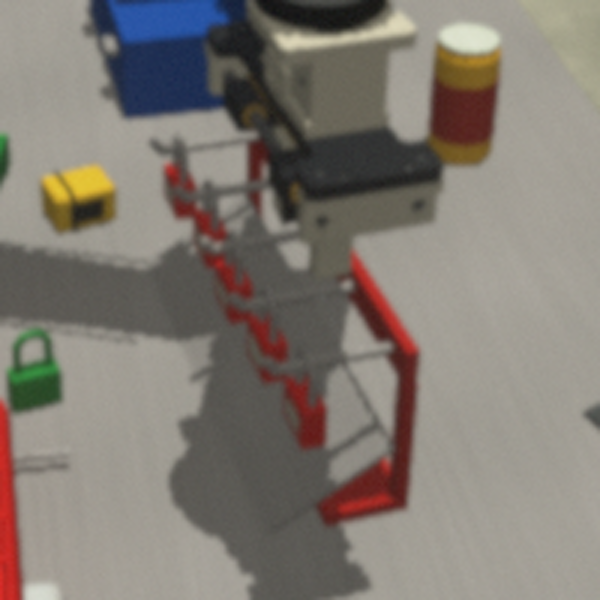

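Call:
play_rows([
  [[0,0,0,0.25,1.14,0,4.8],[0,0,0,0.25,1.14,2,4.8],[0,0,0,0.25,1.14,5,4.8],[0,0,0,0.25,1.14,8,4.8],[0,0,0,0.25,1.14,10,4.8],[0,0,0,0.25,1.14,11.5,4.8],[0,0,0,0.25,1.14,12.5,4.8],[0,0,0,0.25,1.14,12.5,4.8]],
])

```text
clock: 2.95
tool_pos: [0.5425, -0.3929, 0.0768]
orientation: [179.9, -0.2, -172.2]
force: [-0.3, 0.0, -1.0]
opening: 0.0479
gripper_force: 0.0
```

Call:
play_rows([
  [[0,0,0,0,0,0,3.0],[0,0,0,0,0,0,3.0],[0,0,0,0,0,0,3.0],[0,0,0,0,0,0,3.0],[0,0,0,0,0,0,3.0],[0,0,0,0,0,0,3.0]],
])

```text
clock: 3.45
tool_pos: [0.5449, -0.3937, 0.0798]
orientation: [-179.9, 0.1, -172.1]
force: [-0.1, -0.4, 2.6]
opening: 0.0303
gripper_force: 2.0
```

Run:
```python
from h import *
p=ctrl.snapshot('side');q=ctrl.snapshot('top')
a=cv2.resize(p['color'][240:350,240:350][:,:,::-1],(400,400),interpolation=cv2.INTER_CUBIC)
b=cv2.resize(q['color'][130:230,370:470][:,:,::-1],(400,400),interpolation=cv2.INTER_CUBIC)
cv2.imwrite('pics/m1.png',np.hstack([a,b]))
print(ctrl.get_obs()['opening'],ctrl.get_obs()['gripper_force'])
```

```text
0.029745905833594273 2.6460111793130636
```

View pics/m1.png

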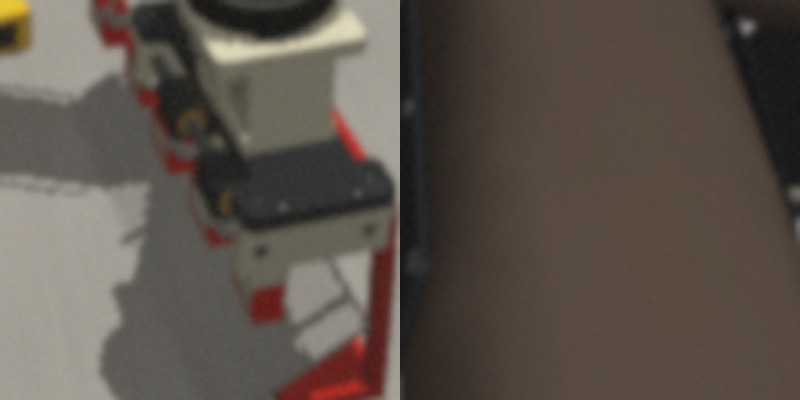

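Side crop: the finger sits at (265,270) and the red body shows just below it at (265,305). The grip may be light, so I'll squeeze harder and read the width.

Call:
play_rows([
  [[0,0,0,0,0,0,1.0],[0,0,0,0,0,0,1.0],[0,0,0,0,0,0,1.0]],
])

```text
clock: 3.8
tool_pos: [0.545, -0.3938, 0.0796]
orientation: [-179.9, 0.1, -172.1]
force: [-0.0, -1.8, 4.6]
opening: 0.0287
gripper_force: 29.9
```

Call:
play_rows([
  [[0,0,0,0,0,-0.5,1.0],[0,0,0,0,0,-1.0,1.0],[0,0,0,0,0,-1.5,1.0],[0,0,0,0,0,-1.5,1.0]],
])

```text
clock: 4.13
tool_pos: [0.5448, -0.3935, 0.095]
orientation: [-180.0, 0.0, -172.1]
force: [0.4, 0.1, -0.9]
opening: 0.029
gripper_force: 29.9
```

Run:
```python
from h import *
p=ctrl.snapshot('side')
a=cv2.resize(p['color'][240:350,240:350][:,:,::-1],(600,600),interpolation=cv2.INTER_CUBIC)
cv2.imwrite('pics/m2.png',a)
o=ctrl.get_obs();print(o)
T=o['tool_pos']
for z in (.04,.06,.08,.1,.15): print(z,(proj(p,[T[0],T[1],z])-240)*600/110)
```

```text
{'clock': 4.1833, 'joint_pos': array([-1.92518887e+01,  2.48613608e+01, -7.69828440e+00, -7.61621742e-03,
       -5.74021685e+01, -6.28456683e+01]), 'qvel': array([ 0.02238425,  0.42729362, -0.65009574, -0.18543002,  0.45266681,
        0.06812933]), 'tau': array([-2.02017435e-02, -6.17113853e+01,  2.67680347e+01,  6.46394983e+00,
       -1.72885889e-01, -2.50593257e-04]), 'tool_pos': array([ 0.54468227, -0.39334533,  0.09448698]), 'orientation': array([-1.79988284e+02,  3.69068925e-02, -1.72101654e+02]), 'force': array([ 0.5397654 ,  0.64836086, -1.13977514]), 'moment': array([-0.01621325,  0.00905762,  0.00405287]), 'gripper_force': 29.88064502365887, 'opening': 0.028806691422325056}
0.04 [366.8937044  505.85679326]
0.06 [368.39019521 464.80570517]
0.08 [369.91412271 422.9950303 ]
0.1 [371.46624181 380.4036713 ]
0.15 [375.475085   270.36417798]
```

View pics/m2.png

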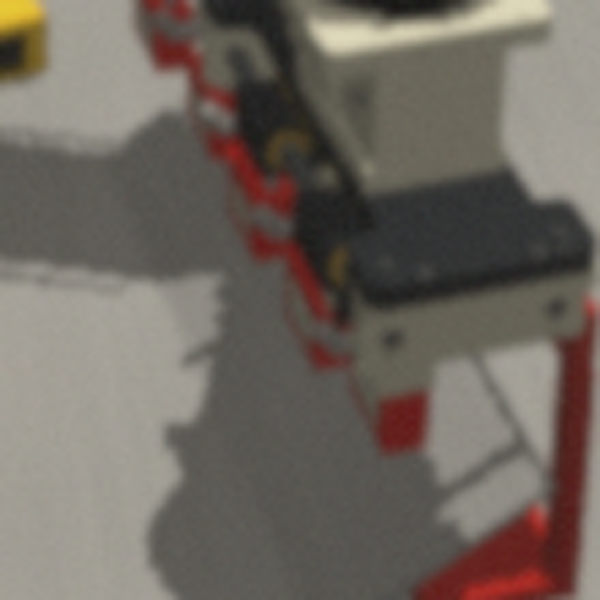

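The lock came up 15 mm on the shackle grip, with its bottom edge at (403,450) in the crop and the underside about 13 mm below the TCP. Next I plan the draw-off and the carry to the case.

```bash
cat >> go.py <<'E'
C=(.5563,.2623,np.radians(2.7))
def chain(cur,*wp):
    for k in wp: d(cur,k);cur=k
def here():
    o=ctrl.get_obs();return (*np.round(o['tool_pos'],4),round(o['orientation'][2],2))
SY,CY=-172.1,-177.3
E
python3 - <<'E'
from go import *
# commanded pose now
P0=w((-.026,-.138),S)
cur=here();print(cur)
b=w((-.086,-.138),S)
t=w((.018,-.066),C)
chain(cur,(*b,.095,SY),(*b,.2,SY),(*t,.2,CY),(*t,.027,CY))
print('next locks')
for i,(sl) in enumerate([(.018,0),(-.042,-.066),(-.042,0),(-.042,.066)]):
    n=w((-.026,-.068+.07*i),S); pr=[(.018,-.066),(.018,0),(-.042,-.066),(-.042,0)][i]
    chain((*w(pr,C),.2,CY),(*n,.2,SY))
    bb=w((-.086,-.068+.07*i),S);print('  carry');chain((*bb,.2,SY),(*w(sl,C),.2,CY))
E
```

```text
(np.float64(0.5447), np.float64(-0.3933), np.float64(0.0945), np.float64(-172.1))
[   0.484   -0.402    0.095 -172.1  ] cm [ 6.12 -0.06 -0.05] az -0.0
[   0.484   -0.402    0.2   -172.1  ] cm [ -0.    0.  -10.5] az -0.0
[   0.577    0.197    0.2   -177.3  ] cm [-17.47  58.1   -0.  ] az 0.0908
[   0.577    0.197    0.027 -177.3  ] cm [-0.   0.  17.3] az -0.0
next locks
[   0.534   -0.325    0.2   -172.1  ] cm [  6.79 -51.93  -0.  ] az -0.0908
  carry
[   0.574    0.263    0.2   -177.3  ] cm [-18.07  57.68  -0.  ] az 0.0908
[   0.524   -0.255    0.2   -172.1  ] cm [  7.43 -51.56  -0.  ] az -0.0908
  carry
[   0.517    0.194    0.2   -177.3  ] cm [-11.5   44.65  -0.  ] az 0.0908
[   0.515   -0.186    0.2   -172.1  ] cm [  2.06 -37.99  -0.  ] az -0.0908
  carry
[   0.514    0.26     0.2   -177.3  ] cm [-12.1   44.22  -0.  ] az 0.0908
[   0.505   -0.117    0.2   -172.1  ] cm [  2.7  -37.62  -0.  ] az -0.0908
  carry
[   0.511    0.326    0.2   -177.3  ] cm [-12.69  43.79  -0.  ] az 0.0908
```

Call:
play_rows([
  [[0,0,0,1.5,0,0,1.0],[0,0,0,3.0,0,0,1.0],[0,0,0,4.5,0,0,1.0],[0,0,0,6.1,0,0,1.0],[0,0,0,6.1,0,-3,1.0],[0,0,0,6.1,0,-6,1.0],[0,0,0,6.1,0,-9,1.0],[0,0,0,6.1,0,-10.5,1.0]],
])

```text
clock: 4.85
tool_pos: [0.4845, -0.4028, 0.2031]
orientation: [-179.8, 0.2, -172.1]
force: [0.8, -0.6, -1.1]
opening: 0.0288
gripper_force: 29.9
```

Call:
play_rows([
  [[0,0,0,-0.85,2.8,0,1.0],[0,0,0,-1.7,5.6,0,1.0],[0,0,0,-2.55,8.4,0,1.0],[0,0,0,-3.4,11.2,0,1.0],[0,0,0,-4.25,14.0,0,1.0],[0,0,0,-5.1,16.8,0,1.0],[0,0,0,-5.95,19.6,0,1.0],[0,0,0,-6.8,22.4,0,1.0]],
])

```text
clock: 5.52
tool_pos: [0.5201, -0.1693, 0.199]
orientation: [180.0, 0.0, -172.1]
force: [0.7, -0.7, -0.9]
opening: 0.0293
gripper_force: 29.9
```

Call:
play_rows([
  [[0,0,0,-0.85,2.8,0,1.0],[0,0,0,-1.7,5.6,0,1.0],[0,0,0,-2.55,8.4,0,1.0],[0,0,0,-3.4,11.2,0,1.0],[0,0,0,-4.25,14.0,0,1.0],[0,0,0,-5.1,16.8,0,1.0],[0,0,0,-5.95,19.6,0,1.0],[0,0,0,-6.8,22.4,0,1.0]],
])

```text
clock: 6.18
tool_pos: [0.5568, 0.0618, 0.199]
orientation: [180.0, 0.0, -172.1]
force: [0.3, -0.3, -1.0]
opening: 0.029
gripper_force: 29.9
```

Call:
play_rows([
  [[0,0,0.03,-0.85,2.8,0,1.0],[0,0,0.06,-1.7,5.6,0,1.0],[0,0,0.09,-2.55,8.4,0,1.0],[0,0,0.09,-3.2,11,0,1.0],[0,0,0.09,-3.6,12.5,0,1.0],[0,0,0.09,-3.87,13.3,0,1.0],[0,0,0.09,-3.87,13.3,0,1.0],[0,0,0.09,-3.87,13.3,0,1.0]],
])

```text
clock: 6.85
tool_pos: [0.5769, 0.1972, 0.1987]
orientation: [-180.0, -0.0, -177.2]
force: [-0.8, -0.4, -1.4]
opening: 0.0285
gripper_force: 29.9
```

```bash
cat >> h.py <<'E'
def red(p,x0,x1,y0,y1,hue='r'):
    h=cv2.cvtColor(p['color'],cv2.COLOR_RGB2HSV).astype(int)
    m=((h[...,0]<8)|(h[...,0]>172))&(h[...,1]>150)&(h[...,2]>60) if hue=='r' else (h[...,0]>20)&(h[...,0]<35)&(h[...,1]>120)&(h[...,2]>70)
    n,l,s,c=cv2.connectedComponentsWithStats(m.astype(np.uint8))
    return [(s[i].tolist(),c[i].round(1).tolist()) for i in range(1,n) if s[i][4]>5 and x0<=c[i][0]<=x1 and y0<=c[i][1]<=y1]
E
python3 - <<'E'
from go import *
p=ctrl.snapshot('side');t=ctrl.get_obs()['tool_pos']
print([d['bbox'] for d in ctrl.find_in(p,'lock1')])
print(red(p,200,350,0,300)); 
for z in (-.015,0,.01): print(proj(p,t+[0,0,z]),proj(p,t+[0,-.019,z]))
E
```

```text
[[210.7, 289.0, 20.3, 30.2], [289.5, 277.6, 13.9, 28.3], [265.5, 226.0, 9.4, 24.8], [275.4, 242.9, 11.1, 28.1], [281.9, 257.1, 11.2, 30.1]]
[([280, 144, 5, 8, 39], [281.9, 147.6]), ([294, 215, 55, 139, 868], [327.5, 295.1]), ([265, 235, 5, 7, 23], [267.3, 237.9]), ([272, 240, 2, 3, 6], [272.5, 241.0]), ([269, 248, 16, 12, 64], [277.2, 253.4]), ([279, 265, 14, 13, 70], [286.2, 271.6]), ([287, 283, 18, 16, 87], [297.4, 291.3])]
[278.389 151.019] [279.421 153.68 ]
[278.394 146.153] [279.431 148.773]
[278.398 142.882] [279.438 145.475]
```

Call:
play_rows([
  [[0,0,0,0,0,3,1.0],[0,0,0,0,0,6,1.0],[0,0,0,0,0,9,1.0],[0,0,0,0,0,12,1.0],[0,0,0,0,0,14.5,1.0],[0,0,0,0,0,16,1.0],[0,0,0,0,0,17.0,1.0],[0,0,0,0,0,17.2,1.0]],
])

```text
clock: 7.62
tool_pos: [0.5765, 0.1962, 0.0254]
orientation: [-179.9, -0.1, -177.3]
force: [-0.4, -0.6, -0.6]
opening: 0.0287
gripper_force: 29.9
```

Call:
play_rows([
  [[0,0,0,0,0,0,1.0],[0,0,0,0,0,0.2,3.2],[0,0,0,0,0,0.2,3.6],[0,0,0,0,0,0.2,4.2],[0,0,0,0,0,0.2,4.2],[0,0,0,0,0,0.2,4.2],[0,0,0,0,0,0,4.2]],
])

```text
clock: 8.2
tool_pos: [0.5772, 0.1978, 0.0271]
orientation: [180.0, 0.0, -177.3]
force: [-0.1, 0.0, 0.1]
opening: 0.0418
gripper_force: 0.0
```

Call:
play_rows([
  [[0,0,0,0,0,-1,4.2],[0,0,0,0,0,-3,4.2],[0,0,0,0,0,-6,4.2],[0,0,0,0,0,-9,4.2],[0,0,0,0,0,-12,4.2],[0,0,0,0,0,-15,4.2],[0,0,0,0,0,-17.2,4.6],[0,0,0,0,0,-17.2,4.6]],
])

```text
clock: 8.87
tool_pos: [0.5798, 0.1987, 0.2059]
orientation: [179.8, 0.5, -177.2]
force: [0.2, 0.3, 0.5]
opening: 0.0459
gripper_force: 0.0
```

Run:
```python
from go import *
p=ctrl.snapshot('side');print(here(),red(p,200,350,100,300))
print(proj(p,[*w((.018,-.066),C),.02]),[d['bbox'] for d in ctrl.find_in(p,'lid')])
chain(here(),(*w((-.026,-.068),S),.2,SY))
```

```text
(np.float64(0.5787), np.float64(0.1985), np.float64(0.2031), np.float64(-177.24)) [([294, 215, 55, 138, 868], [327.6, 294.9]), ([266, 235, 4, 7, 22], [267.4, 238.0]), ([271, 240, 3, 3, 7], [272.3, 241.0]), ([269, 248, 16, 11, 60], [276.9, 253.2]), ([279, 265, 14, 13, 71], [286.1, 271.5]), ([287, 283, 18, 16, 89], [297.3, 291.2])]
[278.448 201.196] [[286.0, 124.5, 29.4, 64.0], [263.5, 225.9, 9.3, 23.7]]
[   0.534   -0.325    0.2   -172.1  ] cm [  6.86 -52.01   0.09] az -0.0901
```

Call:
play_rows([
  [[0,0,0,0.53,-4.05,0,4.6],[0,0,0,1.06,-8.1,0,4.6],[0,0,0,1.59,-12.15,0,4.6],[0,0,0,2.12,-16.2,0,4.6],[0,0,0,2.65,-20.25,0,4.6],[0,0,0,3.18,-24.3,0,4.6],[0,0,0,3.71,-28.35,0,4.6],[0,0,0,4.24,-32.4,0,4.6]],
])

```text
clock: 9.63
tool_pos: [0.5492, -0.1297, 0.1983]
orientation: [180.0, -0.1, -177.2]
force: [1.3, 0.9, 0.2]
opening: 0.0464
gripper_force: 0.0
```

Call:
play_rows([
  [[0,0,-0.03,0.53,-4.05,0,4.6],[0,0,-0.06,1.06,-8.1,0,4.6],[0,0,-0.09,1.59,-12.15,0,4.6],[0,0,-0.09,2.12,-16.2,0,4.6],[0,0,-0.09,2.4,-18.5,0,4.6],[0,0,-0.09,2.55,-19.5,0,4.6],[0,0,-0.09,2.55,-19.5,0,4.6],[0,0,-0.09,2.55,-19.5,0,4.6]],
])

```text
clock: 10.3
tool_pos: [0.5336, -0.3238, 0.198]
orientation: [179.9, -0.1, -172.2]
force: [-0.1, 0.8, -0.2]
opening: 0.0457
gripper_force: 0.0
```

Call:
play_rows([
  [[0,0,0,0,0,0,4.6],[0,0,0,0,0,0,4.6]],
])

```text
clock: 10.47
tool_pos: [0.5344, -0.3227, 0.1989]
orientation: [180.0, -0.0, -172.0]
force: [0.4, 1.1, 0.9]
opening: 0.0461
gripper_force: 0.0
```

Run:
```python
from go import *
chain(here(),(*w((-.026,-.068),S),.081,SY))
```

```text
[   0.534   -0.325    0.081 -172.1  ] cm [ 0.07 -0.2  11.79] az 0.0012
```

Call:
play_rows([
  [[0,0,0,0,-0.2,3,4.6],[0,0,0,0,-0.2,6,4.6],[0,0,0,0,-0.2,9,4.6],[0,0,0,0,-0.2,10.5,4.6],[0,0,0,0,-0.2,11.5,4.6],[0,0,0,0,-0.2,11.8,4.6],[0,0,0,0,-0.2,11.8,4.6]],
])

```text
clock: 11.05
tool_pos: [0.5349, -0.3253, 0.081]
orientation: [-180.0, -0.0, -172.0]
force: [-0.1, 0.4, -0.3]
opening: 0.0461
gripper_force: 0.0
```

Call:
play_rows([
  [[0,0,0,0,0,0,3.0],[0,0,0,0,0,0,1.0],[0,0,0,0,0,0,1.0],[0,0,0,0,0,0,1.0],[0,0,0,0,0,0,1.0],[0,0,0,0,0,0,1.0]],
])

```text
clock: 11.55
tool_pos: [0.5352, -0.3262, 0.082]
orientation: [-180.0, 0.1, -172.1]
force: [-0.0, 0.8, 5.6]
opening: 0.0289
gripper_force: 30.0
```

Call:
play_rows([
  [[0,0,0,0,0,-0.5,1.0],[0,0,0,0,0,-1.0,1.0],[0,0,0,0,0,-1.4,1.0],[0,0,0,0,0,-1.4,1.0],[0,0,0,0,0,-1.4,1.0]],
])

```text
clock: 11.97
tool_pos: [0.5346, -0.3259, 0.0952]
orientation: [-180.0, 0.0, -172.1]
force: [-1.1, 0.3, -1.5]
opening: 0.0285
gripper_force: 30.0
```

Call:
play_rows([
  [[0,0,0,1.5,0,0,1.0],[0,0,0,3.0,0,0,1.0],[0,0,0,4.5,0,0,1.0],[0,0,0,6.0,0,0,1.0],[0,0,0,6.1,0,-3,1.0],[0,0,0,6.1,0,-6,1.0],[0,0,0,6.1,0,-9,1.0],[0,0,0,6.1,0,-10.5,1.0]],
])

```text
clock: 12.63
tool_pos: [0.4748, -0.3352, 0.2039]
orientation: [-179.8, 0.2, -172.1]
force: [-0.1, -0.9, -0.3]
opening: 0.0287
gripper_force: 30.0
```

Call:
play_rows([
  [[0,0,0,-0.88,2.8,0,1.0],[0,0,0,-1.75,5.6,0,1.0],[0,0,0,-2.63,8.4,0,1.0],[0,0,0,-3.5,11.2,0,1.0],[0,0,0,-4.38,14.0,0,1.0],[0,0,0,-5.25,16.8,0,1.0],[0,0,0,-6.13,19.6,0,1.0],[0,0,0,-7.0,22.4,0,1.0]],
])

```text
clock: 13.3
tool_pos: [0.5123, -0.1016, 0.1999]
orientation: [180.0, 0.0, -172.1]
force: [0.9, -0.5, -1.1]
opening: 0.0288
gripper_force: 30.0
```

Call:
play_rows([
  [[0,0,0,-0.88,2.8,0,1.0],[0,0,0,-1.75,5.6,0,1.0],[0,0,0,-2.63,8.4,0,1.0],[0,0,0,-3.5,11.2,0,1.0],[0,0,0,-4.38,14.0,0,1.0],[0,0,0,-5.25,16.8,0,1.0],[0,0,0,-6.13,19.6,0,1.0],[0,0,0,-7.0,22.4,0,1.0]],
])

```text
clock: 13.97
tool_pos: [0.5509, 0.1299, 0.1999]
orientation: [180.0, -0.0, -172.1]
force: [0.8, -0.2, -0.9]
opening: 0.0289
gripper_force: 30.0
```

Call:
play_rows([
  [[0,0,-0.0,-0.88,2.8,0,1.0],[0,0,0.03,-1.75,5.6,0,1.0],[0,0,0.06,-2.63,8.4,0,1.0],[0,0,0.09,-3.3,11,0,1.0],[0,0,0.09,-3.9,12.3,0,1.0],[0,0,0.09,-4.1,12.9,0,1.0],[0,0,0.09,-4.1,12.9,0,1.0],[0,0,0.09,-4.1,12.9,0,1.0]],
])

```text
clock: 14.63
tool_pos: [0.5738, 0.2614, 0.1996]
orientation: [-180.0, -0.0, -177.2]
force: [-0.2, -0.2, -1.0]
opening: 0.0287
gripper_force: 30.0
```

Run:
```python
from go import *
print(here());chain(here(),(*w((.018,0),C),.027,CY))
p=ctrl.snapshot('side');t=ctrl.get_obs()['tool_pos'];print(red(p,200,350,60,300),proj(p,t+[0,-.019,-.013]))
```

```text
(np.float64(0.5738), np.float64(0.2614), np.float64(0.1996), np.float64(-177.24))
[   0.574    0.263    0.027 -177.3  ] cm [-0.06  0.17 17.26] az 0.001
[([274, 135, 5, 9, 40], [276.0, 139.1]), ([294, 215, 55, 138, 833], [327.8, 296.3]), ([294, 230, 5, 5, 10], [295.5, 232.0]), ([266, 235, 4, 7, 22], [267.4, 238.0]), ([272, 240, 2, 3, 6], [272.5, 241.0]), ([269, 248, 16, 11, 64], [277.0, 253.3]), ([279, 265, 14, 13, 70], [286.2, 271.6]), ([287, 283, 5, 3, 8], [288.4, 284.5])] [274.961 144.01 ]
```

Good. Now lower it, release, and go back for peg 3.

Call:
play_rows([
  [[0,0,0,0,0.15,3,1.0],[0,0,0,0,0.15,6,1.0],[0,0,0,0,0.15,9,1.0],[0,0,0,0,0.15,12,1.0],[0,0,0,0,0.15,14.5,1.0],[0,0,0,0,0.15,16,1.0],[0,0,0,0,0.15,17.0,1.0],[0,0,0,0,0.15,17.3,1.0]],
])

```text
clock: 15.35
tool_pos: [0.5734, 0.262, 0.0256]
orientation: [-179.9, -0.1, -177.3]
force: [-0.3, -0.5, -1.2]
opening: 0.0287
gripper_force: 30.0
```

Call:
play_rows([
  [[0,0,0,0,0,0,1.0],[0,0,0,0,0,0.2,3.2],[0,0,0,0,0,0.2,3.6],[0,0,0,0,0,0.2,4.2],[0,0,0,0,0,0.2,4.2],[0,0,0,0,0,0.2,4.2],[0,0,0,0,0,0,4.2]],
])

```text
clock: 15.93
tool_pos: [0.574, 0.2636, 0.0271]
orientation: [180.0, 0.0, -177.3]
force: [0.2, -0.4, 0.4]
opening: 0.0419
gripper_force: 0.0
```

Call:
play_rows([
  [[0,0,0,0,0,-1,4.2],[0,0,0,0,0,-3,4.2],[0,0,0,0,0,-6,4.2],[0,0,0,0,0,-9,4.2],[0,0,0,0,0,-12,4.2],[0,0,0,0,0,-15,4.2],[0,0,0,0,0,-17.3,4.6],[0,0,0,0,0,-17.3,4.6]],
])

```text
clock: 16.6
tool_pos: [0.5766, 0.2649, 0.2072]
orientation: [179.7, 0.5, -177.2]
force: [0.4, 1.1, 0.5]
opening: 0.0455
gripper_force: 0.0
```

Call:
play_rows([
  [[0,0,0,0.57,-4.0,0,4.6],[0,0,0,1.14,-8.0,0,4.6],[0,0,0,1.71,-12.0,0,4.6],[0,0,0,2.28,-16.0,0,4.6],[0,0,0,2.85,-20.0,0,4.6],[0,0,0,3.42,-24.0,0,4.6],[0,0,0,3.99,-28.0,0,4.6],[0,0,0,4.6,-32.0,0,4.6]],
])

```text
clock: 17.27
tool_pos: [0.5429, -0.0601, 0.201]
orientation: [180.0, 0.1, -177.2]
force: [1.1, -0.7, -0.2]
opening: 0.0463
gripper_force: 0.0
```

Call:
play_rows([
  [[0,0,-0.03,0.57,-4.0,0,4.6],[0,0,-0.06,1.14,-8.0,0,4.6],[0,0,-0.09,1.71,-12.0,0,4.6],[0,0,-0.09,2.28,-16.0,0,4.6],[0,0,-0.09,2.6,-18.5,0,4.6],[0,0,-0.09,2.8,-19.6,0,4.6],[0,0,-0.09,2.8,-19.6,0,4.6],[0,0,-0.09,2.8,-19.6,0,4.6]],
])

```text
clock: 17.93
tool_pos: [0.5246, -0.2556, 0.2002]
orientation: [180.0, 0.0, -172.2]
force: [-0.0, -0.5, -0.4]
opening: 0.0461
gripper_force: 0.0
```

Call:
play_rows([
  [[0,0,0,0,0,0,4.6],[0,0,0,0,0,0,4.6]],
])

```text
clock: 18.1
tool_pos: [0.525, -0.2543, 0.2002]
orientation: [180.0, 0.0, -172.0]
force: [-0.2, -0.4, -0.7]
opening: 0.0459
gripper_force: 0.0
```

Run:
```python
from go import *
chain(here(),(*w((-.026,.002),S),.081,SY))
```

```text
[   0.524   -0.255    0.081 -172.1  ] cm [ 0.08 -0.1  11.92] az 0.0012
```

Call:
play_rows([
  [[0,0,0,0.08,-0.1,3,4.6],[0,0,0,0.08,-0.1,6,4.6],[0,0,0,0.08,-0.1,9,4.6],[0,0,0,0.08,-0.1,10.5,4.6],[0,0,0,0.08,-0.1,11.5,4.6],[0,0,0,0.08,-0.1,11.9,4.6],[0,0,0,0.08,-0.1,11.9,4.6]],
])

```text
clock: 18.68
tool_pos: [0.5243, -0.2559, 0.0807]
orientation: [180.0, -0.0, -172.0]
force: [-0.4, 0.4, 0.3]
opening: 0.0461
gripper_force: 0.0
```

Call:
play_rows([
  [[0,0,0,0,0,0,3.0],[0,0,0,0,0,0,1.0],[0,0,0,0,0,0,1.0],[0,0,0,0,0,0,1.0],[0,0,0,0,0,0,1.0],[0,0,0,0,0,0,1.0]],
])

```text
clock: 19.18
tool_pos: [0.5248, -0.2567, 0.0819]
orientation: [-180.0, 0.1, -172.1]
force: [-0.4, 1.2, 4.8]
opening: 0.0284
gripper_force: 30.0
```

Call:
play_rows([
  [[0,0,0,0,0,-0.5,1.0],[0,0,0,0,0,-1.0,1.0],[0,0,0,0,0,-1.4,1.0],[0,0,0,0,0,-1.4,1.0],[0,0,0,0,0,-1.4,1.0]],
])

```text
clock: 19.6
tool_pos: [0.5242, -0.2564, 0.0952]
orientation: [180.0, 0.0, -172.1]
force: [-0.9, 0.7, -1.7]
opening: 0.0287
gripper_force: 30.0
```

Call:
play_rows([
  [[0,0,0,1.5,0,0,1.0],[0,0,0,3.0,0,0,1.0],[0,0,0,4.5,0,0,1.0],[0,0,0,6.0,0,0,1.0],[0,0,0,6.1,0,-3,1.0],[0,0,0,6.1,0,-6,1.0],[0,0,0,6.1,0,-9,1.0],[0,0,0,6.1,0,-10.5,1.0]],
])

```text
clock: 20.27
tool_pos: [0.4648, -0.2655, 0.2036]
orientation: [-179.9, 0.2, -172.1]
force: [0.9, -1.5, -0.1]
opening: 0.0286
gripper_force: 30.0
```

Run:
```python
from go import *
print(ctrl.get_obs()['force'],ctrl.get_obs()['opening']);chain(here(),(*w((-.042,-.066),C),.2,CY))
p=ctrl.snapshot('side');t=ctrl.get_obs()['tool_pos'];print(red(p,200,350,60,300),proj(p,t+[0,-.019,-.013]))
```

```text
[ 0.856 -1.498 -0.074] 0.028643746256878676
[   0.517    0.194    0.2   -177.3  ] cm [-11.54  44.83   0.36] az 0.0909
[([294, 215, 55, 138, 858], [327.0, 294.6]), ([258, 234, 12, 12, 104], [263.2, 239.0]), ([271, 239, 3, 4, 8], [272.2, 240.8]), ([269, 247, 16, 13, 67], [276.8, 253.0]), ([279, 265, 6, 3, 10], [281.1, 266.2])] [260.769 243.763]
```

Call:
play_rows([
  [[0,0,0,-0.72,2.8,0,1.0],[0,0,0,-1.44,5.6,0,1.0],[0,0,0,-2.16,8.4,0,1.0],[0,0,0,-2.88,11.2,0,1.0],[0,0,0,-3.6,14.0,0,1.0],[0,0,0,-4.32,16.8,0,1.0],[0,0,0,-5.04,19.6,0,1.0],[0,0,0,-5.76,22.4,0,1.0]],
])

```text
clock: 20.98
tool_pos: [0.4896, -0.0336, 0.1996]
orientation: [180.0, -0.0, -172.1]
force: [-0.2, -0.5, -0.7]
opening: 0.0285
gripper_force: 30.0
```

Call:
play_rows([
  [[0,0,0.03,-0.72,2.8,0,1.0],[0,0,0.06,-1.44,5.6,0,1.0],[0,0,0.09,-2.16,8.4,0,1.0],[0,0,0.09,-2.88,11.2,0,1.0],[0,0,0.09,-3.6,14.0,0,1.0],[0,0,0.09,-4.32,16.8,0,1.0],[0,0,0.09,-5.04,19.6,0,1.0],[0,0,0.09,-5.76,22.3,0,1.0]],
])

```text
clock: 21.65
tool_pos: [0.516, 0.1952, 0.1994]
orientation: [-180.0, -0.0, -177.3]
force: [0.5, 0.2, -0.5]
opening: 0.0285
gripper_force: 30.0
```

Call:
play_rows([
  [[0,0,0,0,0,0,1.0],[0,0,0,0,0,0,1.0],[0,0,0,0,0,0,1.0]],
])

```text
clock: 21.9
tool_pos: [0.5159, 0.1935, 0.1993]
orientation: [-180.0, -0.1, -177.2]
force: [-0.5, -1.1, -1.2]
opening: 0.0288
gripper_force: 30.0
```

Run:
```python
from go import *
chain(here(),(*w((-.042,-.066),C),.027,CY),(*w((-.042,-.066),C),.2,CY),(*w((-.026,.072),S),.2,SY))
```

```text
[   0.517    0.194    0.027 -177.3  ] cm [-0.16  0.08 17.23] az 0.001
[   0.517    0.194    0.2   -177.3  ] cm [ -0.    0.  -17.3] az -0.0
[   0.515   -0.186    0.2   -172.1  ] cm [  2.06 -37.99  -0.  ] az -0.0908
```

Call:
play_rows([
  [[0,0,0,-0.15,0.1,3,1.0],[0,0,0,-0.15,0.1,6,1.0],[0,0,0,-0.15,0.1,9,1.0],[0,0,0,-0.15,0.1,12,1.0],[0,0,0,-0.15,0.1,14.5,1.0],[0,0,0,-0.15,0.1,16,1.0],[0,0,0,-0.15,0.1,17.0,1.0],[0,0,0,-0.15,0.1,17.2,1.0]],
])

```text
clock: 22.57
tool_pos: [0.517, 0.1932, 0.0263]
orientation: [-179.9, -0.1, -177.3]
force: [0.0, 0.3, -1.3]
opening: 0.0287
gripper_force: 30.0
```

Call:
play_rows([
  [[0,0,0,0,0,0,1.0],[0,0,0,0,0,0.2,3.2],[0,0,0,0,0,0.2,3.6],[0,0,0,0,0,0.2,4.2],[0,0,0,0,0,0.2,4.2],[0,0,0,0,0,0.2,4.2],[0,0,0,0,0,0,4.2]],
])

```text
clock: 23.15
tool_pos: [0.5178, 0.1948, 0.0281]
orientation: [180.0, -0.0, -177.3]
force: [0.4, -0.3, -0.2]
opening: 0.0418
gripper_force: 0.0
```

Call:
play_rows([
  [[0,0,0,0,0,-1,4.2],[0,0,0,0,0,-3,4.2],[0,0,0,0,0,-6,4.2],[0,0,0,0,0,-9,4.2],[0,0,0,0,0,-12,4.2],[0,0,0,0,0,-15,4.2],[0,0,0,0,0,-17.3,4.6],[0,0,0,0,0,-17.3,4.6]],
])

```text
clock: 23.82
tool_pos: [0.5204, 0.1961, 0.2076]
orientation: [179.8, 0.5, -177.2]
force: [0.5, 1.5, 1.3]
opening: 0.0455
gripper_force: 0.0
```

Call:
play_rows([
  [[0,0,0,0.2,-3.8,0,4.6],[0,0,0,0.4,-7.6,0,4.6],[0,0,0,0.6,-11.4,0,4.6],[0,0,0,0.8,-15.2,0,4.6],[0,0,0,1.0,-19.0,0,4.6],[0,0,0,1.2,-22.8,0,4.6],[0,0,0,1.4,-26.6,0,4.6],[0,0,0,1.6,-30.0,0,4.6]],
])

```text
clock: 24.48
tool_pos: [0.5157, -0.1077, 0.2019]
orientation: [-180.0, 0.1, -177.3]
force: [0.8, 0.9, -0.2]
opening: 0.0459
gripper_force: 0.0
```

Call:
play_rows([
  [[0,0,-0.03,0.2,-3,0,4.6],[0,0,-0.06,0.4,-6,0,4.6],[0,0,-0.09,0.46,-8,0,4.6],[0,0,-0.09,0.46,-8,0,4.6],[0,0,-0.09,0.46,-8,0,4.6],[0,0,-0.09,0.46,-8,0,4.6]],
])

```text
clock: 24.98
tool_pos: [0.5153, -0.1856, 0.2013]
orientation: [180.0, 0.0, -172.2]
force: [-0.4, 0.8, -0.4]
opening: 0.0458
gripper_force: 0.0
```

Run:
```python
from go import *
chain(here(),(*w((-.026,.072),S),.081,SY))
```

```text
[   0.515   -0.186    0.081 -172.1  ] cm [ 0.06 -0.04 12.03] az -0.001
```

Call:
play_rows([
  [[0,0,0,0.05,-0.05,3,4.6],[0,0,0,0.05,-0.05,6,4.6],[0,0,0,0.05,-0.05,9,4.6],[0,0,0,0.05,-0.05,10.5,4.6],[0,0,0,0.05,-0.05,11.5,4.6],[0,0,0,0.05,-0.05,12.0,4.6],[0,0,0,0.05,-0.05,12.0,4.6]],
])

```text
clock: 25.57
tool_pos: [0.5151, -0.1856, 0.0806]
orientation: [180.0, -0.0, -172.1]
force: [-0.3, 0.2, -0.3]
opening: 0.0457
gripper_force: 0.0
```

Call:
play_rows([
  [[0,0,0,0,0,0,3.0],[0,0,0,0,0,0,1.0],[0,0,0,0,0,0,1.0],[0,0,0,0,0,0,1.0],[0,0,0,0,0,0,1.0],[0,0,0,0,0,0,1.0]],
])

```text
clock: 26.07
tool_pos: [0.5157, -0.1864, 0.0818]
orientation: [-180.0, 0.1, -172.1]
force: [-1.1, 1.1, 5.8]
opening: 0.0291
gripper_force: 30.0
```

Call:
play_rows([
  [[0,0,0,0,0,-0.5,1.0],[0,0,0,0,0,-1.0,1.0],[0,0,0,0,0,-1.4,1.0],[0,0,0,0,0,-1.4,1.0],[0,0,0,0,0,-1.4,1.0]],
])

```text
clock: 26.48
tool_pos: [0.5151, -0.1863, 0.0952]
orientation: [180.0, 0.0, -172.1]
force: [-0.0, 0.4, -0.5]
opening: 0.0288
gripper_force: 30.0
```

Call:
play_rows([
  [[0,0,0,1.5,0,0,1.0],[0,0,0,3.0,0,0,1.0],[0,0,0,4.5,0,0,1.0],[0,0,0,6.0,0,0,1.0],[0,0,0,6.1,0,-3,1.0],[0,0,0,6.1,0,-6,1.0],[0,0,0,6.1,0,-9,1.0],[0,0,0,6.1,0,-10.5,1.0]],
])

```text
clock: 27.15
tool_pos: [0.4557, -0.1951, 0.2035]
orientation: [-179.9, 0.2, -172.1]
force: [1.6, 0.1, -1.0]
opening: 0.0288
gripper_force: 30.0
```

Run:
```python
from go import *
print(ctrl.get_obs()['force'],ctrl.get_obs()['opening']);chain(here(),(*w((-.042,0),C),.2,CY))
p=ctrl.snapshot('side');t=ctrl.get_obs()['tool_pos'];print(red(p,200,350,60,300),proj(p,t+[0,-.019,-.013]))
```

```text
[ 1.633  0.118 -1.033] 0.028821364862412695
[   0.514    0.26     0.2   -177.3  ] cm [-12.08  44.3    0.35] az 0.0911
[([294, 215, 55, 138, 830], [327.8, 296.2]), ([252, 216, 7, 11, 62], [254.7, 221.2]), ([295, 228, 2, 4, 6], [295.5, 229.5]), ([265, 235, 5, 7, 24], [267.2, 238.0]), ([272, 240, 2, 3, 6], [272.5, 241.0]), ([269, 247, 5, 4, 15], [270.7, 248.9])] [252.534 226.31 ]
```

Call:
play_rows([
  [[0,0,0,-0.76,2.8,0,1.0],[0,0,0,-1.52,5.6,0,1.0],[0,0,0,-2.28,8.4,0,1.0],[0,0,0,-3.04,11.2,0,1.0],[0,0,0,-3.8,14.0,0,1.0],[0,0,0,-4.56,16.8,0,1.0],[0,0,0,-5.32,19.6,0,1.0],[0,0,0,-6.08,22.4,0,1.0]],
])

```text
clock: 27.87
tool_pos: [0.4836, 0.0369, 0.1995]
orientation: [180.0, -0.0, -172.1]
force: [0.2, -0.6, -0.5]
opening: 0.0289
gripper_force: 30.0
```

Call:
play_rows([
  [[0,0,0.03,-0.76,2.8,0,1.0],[0,0,0.06,-1.52,5.6,0,1.0],[0,0,0.09,-2.28,8.4,0,1.0],[0,0,0.09,-3.04,11.2,0,1.0],[0,0,0.09,-3.8,14.0,0,1.0],[0,0,0.09,-4.56,16.8,0,1.0],[0,0,0.09,-5.32,19.6,0,1.0],[0,0,0.09,-6.05,21.9,0,1.0]],
])

```text
clock: 28.53
tool_pos: [0.5136, 0.2626, 0.1992]
orientation: [-180.0, -0.0, -177.2]
force: [0.6, -1.0, -0.7]
opening: 0.0288
gripper_force: 30.0
```

Call:
play_rows([
  [[0,0,0,0,0,0,1.0],[0,0,0,0,0,0,1.0],[0,0,0,0,0,0,1.0]],
])

```text
clock: 28.78
tool_pos: [0.5134, 0.2605, 0.1991]
orientation: [-179.9, -0.1, -177.2]
force: [0.5, -0.3, -1.4]
opening: 0.0285
gripper_force: 30.0
```

Run:
```python
from go import *
chain(here(),(*w((-.042,0),C),.027,CY),(*w((-.042,0),C),.2,CY),(*w((-.026,.142),S),.2,SY))
```

```text
[   0.514    0.26     0.027 -177.3  ] cm [-0.09 -0.02 17.21] az 0.0009
[   0.514    0.26     0.2   -177.3  ] cm [ -0.    0.  -17.3] az -0.0
[   0.505   -0.117    0.2   -172.1  ] cm [  2.7  -37.62  -0.  ] az -0.0908
```

Call:
play_rows([
  [[0,0,0,-0.1,0,3,1.0],[0,0,0,-0.1,0,6,1.0],[0,0,0,-0.1,0,9,1.0],[0,0,0,-0.1,0,12,1.0],[0,0,0,-0.1,0,14.5,1.0],[0,0,0,-0.1,0,16,1.0],[0,0,0,-0.1,0,17.0,1.0],[0,0,0,-0.1,0,17.2,1.0]],
])

```text
clock: 29.45
tool_pos: [0.5141, 0.2593, 0.0263]
orientation: [-179.9, -0.1, -177.3]
force: [0.6, -0.2, -1.6]
opening: 0.0286
gripper_force: 30.0
```

Call:
play_rows([
  [[0,0,0,0,0,0,1.0],[0,0,0,0,0,0.2,3.2],[0,0,0,0,0,0.2,3.6],[0,0,0,0,0,0.2,4.2],[0,0,0,0,0,0.2,4.2],[0,0,0,0,0,0.2,4.2],[0,0,0,0,0,0,4.2]],
])

```text
clock: 30.03
tool_pos: [0.5148, 0.2609, 0.0281]
orientation: [180.0, 0.0, -177.3]
force: [0.3, 0.5, -0.4]
opening: 0.0414
gripper_force: 0.0
```

Call:
play_rows([
  [[0,0,0,0,0,-1,4.2],[0,0,0,0,0,-3,4.2],[0,0,0,0,0,-6,4.2],[0,0,0,0,0,-9,4.2],[0,0,0,0,0,-12,4.2],[0,0,0,0,0,-15,4.2],[0,0,0,0,0,-17.3,4.6],[0,0,0,0,0,-17.3,4.6]],
])

```text
clock: 30.7
tool_pos: [0.5173, 0.2623, 0.2078]
orientation: [179.7, 0.5, -177.2]
force: [1.5, 0.0, 1.1]
opening: 0.0455
gripper_force: 0.0
```

Call:
play_rows([
  [[0,0,0,0.27,-3.8,0,4.6],[0,0,0,0.54,-7.6,0,4.6],[0,0,0,0.81,-11.4,0,4.6],[0,0,0,1.08,-15.2,0,4.6],[0,0,0,1.35,-19.0,0,4.6],[0,0,0,1.62,-22.8,0,4.6],[0,0,0,1.89,-26.6,0,4.6],[0,0,0,2.16,-30.0,0,4.6]],
])

```text
clock: 31.37
tool_pos: [0.5071, -0.0419, 0.2019]
orientation: [180.0, 0.1, -177.3]
force: [0.7, -0.5, -0.1]
opening: 0.0461
gripper_force: 0.0
```

Call:
play_rows([
  [[0,0,-0.03,0.2,-3,0,4.6],[0,0,-0.06,0.4,-6,0,4.6],[0,0,-0.09,0.54,-7.6,0,4.6],[0,0,-0.09,0.54,-7.6,0,4.6],[0,0,-0.09,0.54,-7.6,0,4.6],[0,0,-0.09,0.54,-7.6,0,4.6]],
])

```text
clock: 31.87
tool_pos: [0.5059, -0.1158, 0.2013]
orientation: [180.0, 0.0, -172.2]
force: [0.5, 1.3, -0.4]
opening: 0.0458
gripper_force: 0.0
```

Run:
```python
from go import *
chain(here(),(*w((-.026,.142),S),.081,SY))
```

```text
[   0.505   -0.117    0.081 -172.1  ] cm [ 0.09 -0.08 12.03] az -0.001
```

Call:
play_rows([
  [[0,0,0,0.1,-0.1,3,4.6],[0,0,0,0.1,-0.1,6,4.6],[0,0,0,0.1,-0.1,9,4.6],[0,0,0,0.1,-0.1,10.5,4.6],[0,0,0,0.1,-0.1,11.5,4.6],[0,0,0,0.1,-0.1,12.0,4.6],[0,0,0,0.1,-0.1,12.0,4.6]],
])

```text
clock: 32.45
tool_pos: [0.5051, -0.1165, 0.0806]
orientation: [-180.0, -0.0, -172.1]
force: [-0.8, 0.6, 0.0]
opening: 0.046
gripper_force: 0.0
```

Call:
play_rows([
  [[0,0,0,0,0,0,3.0],[0,0,0,0,0,0,1.0],[0,0,0,0,0,0,1.0],[0,0,0,0,0,0,1.0],[0,0,0,0,0,0,1.0],[0,0,0,0,0,0,1.0]],
])

```text
clock: 32.95
tool_pos: [0.5058, -0.1172, 0.0818]
orientation: [-180.0, 0.1, -172.1]
force: [-0.4, -0.3, 4.6]
opening: 0.029
gripper_force: 30.0
```

Call:
play_rows([
  [[0,0,0,0,0,-0.5,1.0],[0,0,0,0,0,-1.0,1.0],[0,0,0,0,0,-1.4,1.0],[0,0,0,0,0,-1.4,1.0],[0,0,0,0,0,-1.4,1.0]],
])

```text
clock: 33.37
tool_pos: [0.5051, -0.1171, 0.0952]
orientation: [180.0, 0.0, -172.1]
force: [-0.2, -0.4, -0.7]
opening: 0.0286
gripper_force: 30.0
```

Call:
play_rows([
  [[0,0,0,1.5,0,0,1.0],[0,0,0,3.0,0,0,1.0],[0,0,0,4.5,0,0,1.0],[0,0,0,6.0,0,0,1.0],[0,0,0,6.1,0,-3,1.0],[0,0,0,6.1,0,-6,1.0],[0,0,0,6.1,0,-9,1.0],[0,0,0,6.1,0,-10.5,1.0]],
])

```text
clock: 34.03
tool_pos: [0.4457, -0.1257, 0.2034]
orientation: [-180.0, 0.2, -172.1]
force: [0.1, 0.5, 0.3]
opening: 0.0284
gripper_force: 30.0
```

Run:
```python
from go import *
print(ctrl.get_obs()['force'],ctrl.get_obs()['opening']);chain(here(),(*w((-.042,.066),C),.2,CY))
p=ctrl.snapshot('side');t=ctrl.get_obs()['tool_pos'];print(red(p,200,350,60,300),proj(p,t+[0,-.019,-.013]),red(p,190,300,180,300,'y'))
```

```text
[0.123 0.451 0.285] 0.028410593851885237
[   0.511    0.326    0.2   -177.3  ] cm [-12.72  43.86   0.34] az 0.0911
[([273, 185, 6, 5, 19], [275.2, 187.6]), ([255, 187, 3, 5, 12], [255.9, 189.1]), ([242, 201, 7, 11, 66], [245.3, 206.3]), ([294, 215, 55, 138, 828], [327.9, 296.1])] [244.748 210.81 ] [([211, 233, 24, 21, 327], [222.2, 241.8])]
```

Call:
play_rows([
  [[0,0,0,-0.8,2.8,0,1.0],[0,0,0,-1.6,5.6,0,1.0],[0,0,0,-2.4,8.4,0,1.0],[0,0,0,-3.2,11.2,0,1.0],[0,0,0,-4.0,14.0,0,1.0],[0,0,0,-4.8,16.8,0,1.0],[0,0,0,-5.6,19.6,0,1.0],[0,0,0,-6.4,22.4,0,1.0]],
])

```text
clock: 34.75
tool_pos: [0.4768, 0.1065, 0.1995]
orientation: [-180.0, -0.0, -172.1]
force: [0.3, 0.0, -1.4]
opening: 0.0287
gripper_force: 30.0
```

Call:
play_rows([
  [[0,0,0.03,-0.8,2.8,0,1.0],[0,0,0.06,-1.6,5.6,0,1.0],[0,0,0.09,-2.4,8.4,0,1.0],[0,0,0.09,-3.2,11.2,0,1.0],[0,0,0.09,-4.0,14.0,0,1.0],[0,0,0.09,-4.8,16.8,0,1.0],[0,0,0.09,-5.6,19.6,0,1.0],[0,0,0.09,-6.3,21.5,0,1.0]],
])

```text
clock: 35.42
tool_pos: [0.5099, 0.3289, 0.199]
orientation: [-180.0, -0.0, -177.2]
force: [-0.0, -0.6, -1.4]
opening: 0.0292
gripper_force: 30.0
```

Call:
play_rows([
  [[0,0,0,0,0,0,1.0],[0,0,0,0,0,0,1.0],[0,0,0,0,0,0,1.0]],
])

```text
clock: 35.67
tool_pos: [0.5096, 0.3262, 0.1992]
orientation: [-179.9, -0.1, -177.3]
force: [-0.2, -1.2, -1.0]
opening: 0.0289
gripper_force: 30.0
```

Run:
```python
from go import *
chain(here(),(*w((-.042,.066),C),.027,CY))
print(ctrl.get_obs()['opening'])
```

```text
[   0.511    0.326    0.027 -177.3  ] cm [-0.16 -0.   17.22] az 0.0007
0.028937294808414137
```

Call:
play_rows([
  [[0,0,0,-0.15,0,3,1.0],[0,0,0,-0.15,0,6,1.0],[0,0,0,-0.15,0,9,1.0],[0,0,0,-0.15,0,12,1.0],[0,0,0,-0.15,0,14.5,1.0],[0,0,0,-0.15,0,16,1.0],[0,0,0,-0.15,0,17.0,1.0],[0,0,0,-0.15,0,17.2,1.0]],
])

```text
clock: 36.33
tool_pos: [0.5109, 0.3251, 0.0264]
orientation: [-179.9, -0.1, -177.3]
force: [-0.7, 0.6, -0.1]
opening: 0.0287
gripper_force: 30.0
```

Call:
play_rows([
  [[0,0,0,0,0,0,1.0],[0,0,0,0,0,0.2,3.2],[0,0,0,0,0,0.2,3.6],[0,0,0,0,0,0.2,4.2],[0,0,0,0,0,0.2,4.2],[0,0,0,0,0,0.2,4.2],[0,0,0,0,0,0,4.2]],
])

```text
clock: 36.92
tool_pos: [0.5115, 0.3268, 0.0281]
orientation: [180.0, -0.0, -177.3]
force: [-1.1, 0.2, 0.0]
opening: 0.0414
gripper_force: 0.0
```

Call:
play_rows([
  [[0,0,0,0,0,-1,4.2],[0,0,0,0,0,-3,4.2],[0,0,0,0,0,-6,4.2],[0,0,0,0,0,-9,4.2],[0,0,0,0,0,-12,4.2],[0,0,0,0,0,-15,4.2],[0,0,0,0,0,-17.3,6.0],[0,0,0,0,0,-17.3,6.0]],
])

```text
clock: 37.58
tool_pos: [0.5139, 0.3285, 0.208]
orientation: [179.7, 0.4, -177.2]
force: [0.2, 0.4, 0.7]
opening: 0.0499
gripper_force: 0.0
```

Run:
```python
from go import *
p=ctrl.snapshot('top');q=ctrl.snapshot('side')
for c in (p,q): print([(np.round(d['bbox']).tolist(),round(d['conf'],2)) for d in ctrl.find_in(c,'cover')],red(c,190,330,180,330,'y'))
h=cv2.cvtColor(p['color'],cv2.COLOR_RGB2HSV).astype(int)
m=((h[...,0]>18)&(h[...,0]<36)&(h[...,1]>110)&(h[...,2]>60)).astype(np.uint8);m[:180]=0
cs=[k for k in cv2.findContours(m,0,2)[0] if cv2.contourArea(k)>30]
for k in cs: print(cv2.minAreaRect(k))
k=max(cs,key=cv2.contourArea);b=cv2.boxPoints(cv2.minAreaRect(k));B=np.array([atz(p,*u,.034) for u in b]);print(B,B.mean(0))
print(red(q,200,350,100,300));print(here())
cv2.imwrite('pics/c1.png',np.hstack([cv2.resize(p['color'][140:290,200:350][:,:,::-1],(400,400),interpolation=2),cv2.resize(q['color'][100:260,180:340][:,:,::-1],(400,400),interpolation=2)]))
```

```text
[([271.0, 264.0, 24.0, 25.0], 0.82), ([417.0, 256.0, 23.0, 76.0], 0.74), ([256.0, 292.0, 22.0, 20.0], 0.61)] [([272, 262, 25, 27, 405], [283.9, 275.1])]
[([208.0, 236.0, 25.0, 16.0], 0.97), ([190.0, 224.0, 22.0, 19.0], 0.64)] [([210, 233, 25, 21, 317], [221.9, 241.2])]
((284.0000305175781, 275.0), (23.25510597229004, 17.8885440826416), 63.43495178222656)
((98.0, 182.5), (5.0, 16.0), 90.0)
[[ 0.418  0.028  0.034]
 [ 0.43  -0.013  0.034]
 [ 0.377 -0.029  0.034]
 [ 0.365  0.012  0.034]] [ 0.397 -0.001  0.034]
[([250, 179, 8, 13, 40], [253.5, 185.0]), ([273, 185, 6, 5, 19], [275.2, 187.6]), ([294, 215, 55, 139, 821], [328.2, 297.2]), ([294, 229, 3, 6, 8], [295.0, 231.4])]
(np.float64(0.5111), np.float64(0.3265), np.float64(0.2007), np.float64(-177.27))
```

View pics/c1.png

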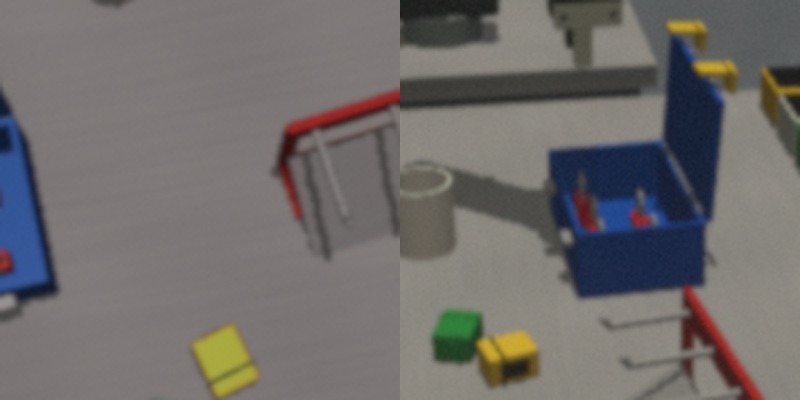

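Cover now at top px (284,275), knocked a little, lying flat beside the green block (side crop: yellow (508,357), green (457,335)). The locks stand in the case. Now I fetch the cover.

Run:
```python
from go import *
chain((.5115,.3265,.2,-177.3),(.406,.001,.2,-163.2),(.406,.001,.06,-163.2),(*w((.018,.066),C),.2,CY))
```

```text
[   0.406    0.001    0.2   -163.2  ] cm [ 12.07 -32.02  -0.  ] az -0.2461
[   0.406    0.001    0.06  -163.2  ] cm [-0.  0. 14.] az -0.0
[   0.571    0.329    0.2   -177.3  ] cm [-25.29  26.63 -14.  ] az 0.2461
```

Call:
play_rows([
  [[0,0,-0.03,1.2,-3.2,0,6.4],[0,0,-0.06,2.5,-6.6,0,6.4],[0,0,-0.09,3.9,-10.4,0,6.4],[0,0,-0.12,5.3,-14.2,0,6.4],[0,0,-0.15,6.7,-18.0,0,6.4],[0,0,-0.18,8.1,-21.6,0,6.4],[0,0,-0.21,9.5,-25.3,0,6.4],[0,0,-0.246,10.9,-29.0,0,6.4]],
])

```text
clock: 38.45
tool_pos: [0.4149, 0.0301, 0.2001]
orientation: [-180.0, -0.1, -163.1]
force: [0.5, -1.5, -0.0]
opening: 0.0638
gripper_force: 0.0
```

Call:
play_rows([
  [[0,0,0,0.4,-3.2,0,6.4],[0,0,0,0.4,-3.2,0,6.4],[0,0,0,0.4,-3.2,0,6.4],[0,0,0,0.4,-3.2,0,6.4]],
])

```text
clock: 38.78
tool_pos: [0.4217, -0.0001, 0.2004]
orientation: [-180.0, -0.1, -163.2]
force: [-0.3, 0.5, -1.0]
opening: 0.064
gripper_force: 0.0
```

Run:
```python
from go import *
print(here());chain(here(),(.406,.001,.02,-163.2))
p=ctrl.snapshot('side')
print(red(p,190,300,180,300,'y'),[(np.round(d['bbox']).tolist(),round(d['conf'],2)) for d in ctrl.find_in(p,'cover')])
```

```text
(np.float64(0.4217), np.float64(-0.0001), np.float64(0.2004), np.float64(-163.24))
[   0.406    0.001    0.02  -163.2  ] cm [ 1.47  0.56 18.04] az -0.0007
[([211, 233, 24, 21, 318], [222.2, 241.6])] [([209.0, 236.0, 26.0, 19.0], 0.78), ([191.0, 227.0, 23.0, 17.0], 0.62)]
```

Call:
play_rows([
  [[0,0,0,0.8,0.3,2,6.4],[0,0,0,1.5,0.55,4,6.4],[0,0,0,1.5,0.55,7,6.4],[0,0,0,1.5,0.55,10,6.4],[0,0,0,1.5,0.55,13,6.4],[0,0,0,1.5,0.55,15,6.4],[0,0,0,1.5,0.55,16,6.4],[0,0,0,1.5,0.55,16,6.4]],
])

```text
clock: 39.55
tool_pos: [0.4044, 0.0013, 0.0386]
orientation: [-180.0, -0.3, -163.1]
force: [-0.1, 0.6, 0.1]
opening: 0.0638
gripper_force: 0.0
```

Call:
play_rows([
  [[0,0,0,0,0,0.5,6.4],[0,0,0,0,0,1.0,6.4],[0,0,0,0,0,1.5,6.4],[0,0,0,0,0,2.0,6.4],[0,0,0,0,0,2.5,6.4],[0,0,0,0,0,2.5,6.4]],
])

```text
clock: 40.05
tool_pos: [0.4056, 0.0009, 0.0153]
orientation: [-180.0, -0.1, -163.2]
force: [-0.4, 0.1, -0.1]
opening: 0.0639
gripper_force: 0.0
```

Call:
play_rows([
  [[0,0,0,0,0,0.3,6.4],[0,0,0,0,0,0.5,6.4],[0,0,0,0,0,0.5,6.4],[0,0,0,0,0,0.5,6.4]],
])

```text
clock: 40.38
tool_pos: [0.4061, 0.001, 0.0109]
orientation: [-180.0, -0.0, -163.2]
force: [-0.1, 0.4, 0.1]
opening: 0.0638
gripper_force: 0.0
```

Run:
```python
from go import *
o=ctrl.get_obs();print(o['tool_pos'],o['orientation'],o['force'])
```

```text
[0.406 0.001 0.011] [-179.998   -0.005 -163.17 ] [-0.064  0.393  0.056]
```

Call:
play_rows([
  [[0,0,0,0,0,0.3,6.4],[0,0,0,0,0,0.6,6.4],[0,0,0,0,0,0.8,6.4],[0,0,0,0,0,0.8,6.4]],
])

```text
clock: 40.72
tool_pos: [0.4057, 0.0009, 0.0025]
orientation: [-180.0, -0.0, -163.2]
force: [-0.6, 0.5, -0.1]
opening: 0.0638
gripper_force: 0.0
```

Call:
play_rows([
  [[0,0,0,0,0,0,4.0],[0,0,0,0,0,0,2.0],[0,0,0,0,0,0,2.0],[0,0,0,0,0,0,2.0],[0,0,0,0,0,0,2.0],[0,0,0,0,0,0,2.0]],
])

```text
clock: 41.22
tool_pos: [0.4061, 0.0011, 0.003]
orientation: [180.0, 0.0, -163.2]
force: [0.1, 0.1, 0.5]
opening: 0.0436
gripper_force: 30.0
```

Call:
play_rows([
  [[0,0,0,0,0,-1,2.0],[0,0,0,0,0,-3,2.0],[0,0,0,0,0,-6,2.0],[0,0,0,0,0,-9,2.0],[0,0,0,0,0,-12,2.0],[0,0,0,0,0,-15,2.0],[0,0,0,0,0,-18,2.0],[0,0,0,0,0,-19.7,2.0]],
])

```text
clock: 41.88
tool_pos: [0.4069, 0.0013, 0.2033]
orientation: [180.0, 0.2, -163.1]
force: [0.6, 0.6, -1.3]
opening: 0.0437
gripper_force: 30.0
```

Run:
```python
from go import *
o=ctrl.get_obs();print(here(),o['opening'],o['force'])
t=w((.026,.064),C)
chain((.406,.001,.2,-163.2),(*t,.2,CY))
p=ctrl.snapshot('side');print(red(p,190,330,80,300,'y'),proj(p,o['tool_pos']))
```

```text
(np.float64(0.4069), np.float64(0.0013), np.float64(0.2033), np.float64(-163.15)) 0.043717007517294515 [ 0.559  0.593 -1.341]
[   0.579    0.328    0.2   -177.3  ] cm [-26.02  26.24  -0.  ] az 0.2461
[([287, 109, 15, 10, 83], [295.4, 111.8]), ([297, 125, 18, 11, 101], [306.9, 128.1]), ([207, 165, 15, 21, 203], [214.0, 174.3]), ([229, 178, 3, 5, 14], [229.9, 179.9])] [222.708 179.123]
```

Call:
play_rows([
  [[0,0,0,-1.5,1.5,0,2.0],[0,0,0,-3.5,3.5,0,2.0],[0,0,0,-5.7,5.7,0,2.0],[0,0,0,-7.9,7.9,0,2.0],[0,0,0,-10.1,10.1,0,2.0],[0,0,0,-12.3,12.3,0,2.0],[0,0,0,-14.5,14.6,0,2.0],[0,0,0,-16.7,16.8,0,2.0]],
])

```text
clock: 42.6
tool_pos: [0.5174, 0.2116, 0.1992]
orientation: [-180.0, -0.1, -163.2]
force: [1.2, -0.0, -0.2]
opening: 0.044
gripper_force: 30.0
```

Call:
play_rows([
  [[0,0,0.04,-2.0,2.0,0,2.0],[0,0,0.08,-4.0,4.0,0,2.0],[0,0,0.12,-6.0,6.0,0,2.0],[0,0,0.16,-7.8,7.8,0,2.0],[0,0,0.2,-8.8,8.9,0,2.0],[0,0,0.246,-9.3,9.45,0,2.0],[0,0,0.246,-9.3,9.45,0,2.0],[0,0,0.246,-9.3,9.45,0,2.0]],
])

```text
clock: 43.27
tool_pos: [0.5784, 0.3275, 0.1988]
orientation: [-179.9, -0.1, -177.2]
force: [-0.3, 0.2, -0.8]
opening: 0.0435
gripper_force: 30.0
```

Run:
```python
from go import *
o=ctrl.get_obs();print(here(),o['opening'],o['force'])
chain(here(),(*w((.026,.064),C),.024,CY))
p=ctrl.snapshot('side');print(red(p,190,330,60,300,'y'),proj(p,o['tool_pos']))
```

```text
(np.float64(0.5784), np.float64(0.3275), np.float64(0.1988), np.float64(-177.17)) 0.04347939245569599 [-0.257  0.241 -0.813]
[   0.579    0.328    0.024 -177.3  ] cm [-0.09 -0.01 17.48] az 0.0023
[([288, 109, 14, 10, 73], [296.5, 112.1]), ([261, 118, 10, 16, 102], [264.8, 124.5]), ([297, 125, 18, 11, 103], [306.9, 128.1]), ([274, 127, 6, 6, 21], [277.1, 129.9])] [272.304 129.546]
```

Call:
play_rows([
  [[0,0,0,-0.1,0,3,2.0],[0,0,0,-0.1,0,6,2.0],[0,0,0,-0.1,0,9,2.0],[0,0,0,-0.1,0,12,2.0],[0,0,0,-0.1,0,14.5,2.0],[0,0,0,-0.1,0,16,2.0],[0,0,0,-0.1,0,17.0,2.0],[0,0,0,-0.1,0,17.3,2.0]],
])

```text
clock: 43.98
tool_pos: [0.579, 0.3264, 0.0255]
orientation: [-179.9, -0.1, -177.3]
force: [-0.2, -0.7, -0.6]
opening: 0.0436
gripper_force: 30.0
```

Call:
play_rows([
  [[0,0,0,0,0,0,2.0],[0,0,0,0,0,0.1,4.5],[0,0,0,0,0,0.1,4.8],[0,0,0,0,0,0.1,4.8],[0,0,0,0,0,0,4.8],[0,0,0,0,0,0,4.8]],
])

```text
clock: 44.48
tool_pos: [0.5804, 0.3281, 0.028]
orientation: [179.9, 0.1, -177.3]
force: [-0.2, 0.2, 0.1]
opening: 0.048
gripper_force: 0.0
```

Call:
play_rows([
  [[0,0,0,0,0,-1,4.8],[0,0,0,0,0,-3,4.8],[0,0,0,0,0,-6,4.8],[0,0,0,0,0,-9,4.8],[0,0,0,0,0,-12,4.8],[0,0,0,0,0,-15,4.8],[0,0,0,0,0,-18,4.8],[0,0,0,0,0,-20,4.8]],
])

```text
clock: 45.15
tool_pos: [0.5807, 0.328, 0.2318]
orientation: [179.9, 0.2, -177.2]
force: [0.1, 0.9, 0.5]
opening: 0.0479
gripper_force: 0.0
```

Run:
```python
from go import *
o=ctrl.get_obs();print(here(),o['opening'],o['force'])
p=ctrl.snapshot('side');q=ctrl.snapshot('top')
print(red(p,190,330,60,300,'y'),red(p,230,300,100,260))
print(red(q,80,230,120,290,'y'),red(q,80,230,120,290),np.round(q['color'].mean(),1))
```

```text
(np.float64(0.5807), np.float64(0.328), np.float64(0.2318), np.float64(-177.24)) 0.04789784010616192 [0.114 0.89  0.501]
[([287, 109, 16, 10, 83], [295.9, 111.8]), ([298, 125, 17, 11, 103], [307.4, 128.2]), ([262, 174, 18, 15, 146], [269.3, 179.2])] [([250, 178, 8, 14, 53], [253.3, 184.4]), ([272, 185, 7, 5, 18], [274.7, 187.3])]
[([156, 147, 19, 23, 323], [165.3, 157.7]), ([96, 162, 10, 7, 48], [100.6, 164.8]), ([130, 216, 20, 24, 363], [139.3, 227.3])] [([184, 209, 15, 9, 65], [191.6, 213.9]), ([158, 216, 15, 9, 68], [165.7, 220.6]), ([189, 235, 15, 9, 57], [196.4, 239.4]), ([162, 239, 15, 9, 62], [169.8, 244.0]), ([136, 246, 15, 10, 64], [144.2, 251.1])] 103.1
```

All five locks and the cover are in the case: top-view blobs at (192,214), (166,221), (196,239), (170,244) and (144,251), and the cover at (139,227). Next, go over and behind the lid with the fingers shut.

Call:
play_rows([
  [[0,0,0,0,0,-3,4.0],[0,0,0,0,0,-6,2.0],[0,0,0,0,0,-9,0],[0,0,0,0,0,-11,0],[0,0,0,0,0,-11,0],[0,0,0,0,-3,-11,0],[0,0,0,0,-6.4,-11,0]],
])

```text
clock: 45.83
tool_pos: [0.5823, 0.2645, 0.3359]
orientation: [-180.0, -0.1, -177.1]
force: [1.0, -0.6, 0.3]
opening: 0.007
gripper_force: 0.0
```

Call:
play_rows([
  [[0,0,0,-3,0,0,0],[0,0,0,-6,0,0,0],[0,0,0,-9,0,0,0],[0,0,0,-12,0,0,0],[0,0,0,-13.8,0,0,0],[0,0,0,-13.8,0,0,0],[0,0,0,-13.8,0,0,0]],
])

```text
clock: 46.42
tool_pos: [0.7212, 0.27, 0.3345]
orientation: [-179.9, -0.2, -177.3]
force: [-0.1, 0.3, -0.4]
opening: 0.0001
gripper_force: 0.0
```

Run:
```python
from go import *
o=ctrl.get_obs();print(here(),o['opening'],o['force'],o['joint_pos'])
p=ctrl.snapshot('side');print(red(p,240,330,60,300,'y'),[np.round(k['bbox']) for k in ctrl.find_in(p,'lid')])
chain(here(),(*w((.165,0),C),.205,CY))
cv2.imwrite('pics/l1.png',cv2.resize(p['color'][60:260,200:400][:,:,::-1],(600,600),interpolation=2))
```

```text
(np.float64(0.7212), np.float64(0.27), np.float64(0.3345), np.float64(-177.32)) 0.00013492815969260574 [-0.109  0.264 -0.357] [  34.933   28.122   28.848   -0.023  -90.911 -122.252]
[([288, 109, 14, 10, 68], [295.8, 111.9]), ([298, 125, 17, 11, 102], [307.3, 128.1]), ([262, 173, 19, 16, 160], [269.9, 178.4])] [array([284., 110.,  32.,  80.])]
[   0.721    0.27     0.205 -177.3  ] cm [-0.08 -0.03 13.17] az 0.0007
```

View pics/l1.png

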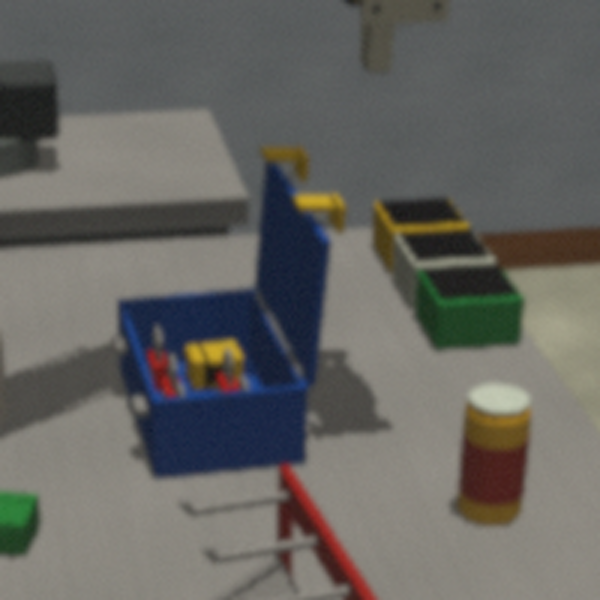

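The lid is upright with clips at (285,155) and (320,203), the contents are in the case, and the fingers sit behind and above the lid at (375,60). Lower and push.

Call:
play_rows([
  [[0,0,0,0,0,3,0],[0,0,0,0,0,6,0],[0,0,0,0,0,9,0],[0,0,0,0,0,11.5,0],[0,0,0,0,0,13.0,0],[0,0,0,0,0,13.0,0],[0,0,0,0,0,13.0,0]],
])

```text
clock: 47.1
tool_pos: [0.72, 0.2704, 0.2077]
orientation: [-180.0, -0.0, -177.2]
force: [0.7, -0.4, 1.4]
opening: 0.0003
gripper_force: 0.0
```

Call:
play_rows([
  [[0,0,0,1,0,0,0],[0,0,0,2,0,0,0],[0,0,0,3,0,0,0],[0,0,0,4,0,0,0],[0,0,0,5,0,0,0],[0,0,0,6,0,0,0],[0,0,0,6,0,0,0]],
])

```text
clock: 47.68
tool_pos: [0.6599, 0.2679, 0.2093]
orientation: [179.9, 0.1, -177.2]
force: [-0.0, 0.6, -0.3]
opening: 0.0004
gripper_force: 0.0
```

Run:
```python
from go import *
o=ctrl.get_obs();print(here(),o['opening'],o['force'])
p=ctrl.snapshot('side');print(red(p,220,330,40,300,'y'),[np.round(k['bbox']) for k in ctrl.find_in(p,'lid')])
```

```text
(np.float64(0.6599), np.float64(0.2679), np.float64(0.2093), np.float64(-177.21)) 0.00036280116069428866 [-0.033  0.624 -0.332]
[([287, 109, 10, 5, 37], [291.6, 110.9]), ([297, 125, 17, 11, 94], [306.0, 128.1]), ([262, 174, 18, 15, 137], [269.0, 179.1])] [array([285., 108.,  28.,  82.])]
```

Call:
play_rows([
  [[0,0,0,1,0,0,0],[0,0,0,2,0,0,0],[0,0,0,3,0,0,0],[0,0,0,4,0,0,0],[0,0,0,4,0,0,0]],
])

```text
clock: 48.2
tool_pos: [0.6188, 0.2654, 0.2073]
orientation: [180.0, -0.0, -177.2]
force: [0.3, -0.1, 0.5]
opening: 0.0004
gripper_force: 0.0
```

Run:
```python
from go import *
o=ctrl.get_obs();print(here(),o['opening'],o['force'])
p=ctrl.snapshot('side');print(red(p,220,330,40,300,'y'),[np.round(k['bbox']) for k in ctrl.find_in(p,'lid')])
```

```text
(np.float64(0.6188), np.float64(0.2654), np.float64(0.2073), np.float64(-177.23)) 0.00038080359240714074 [ 0.343 -0.13   0.479]
[([272, 110, 10, 6, 41], [276.8, 113.0]), ([280, 125, 18, 11, 94], [288.8, 129.5]), ([262, 174, 18, 15, 140], [269.4, 179.2])] [array([273., 114.,  30.,  74.])]
```

Lid is moving. Push it past 1.1 rad.

Call:
play_rows([
  [[0,0,0,1,0,0,0],[0,0,0,2,0,0,0],[0,0,0,3,0,0,0],[0,0,0,4,0,0,0],[0,0,0,5,0,0,0],[0,0,0,6,0,0,0],[0,0,0,6,0,0,0],[0,0,0,6,0,0,0]],
])

```text
clock: 48.97
tool_pos: [0.5605, 0.2629, 0.2076]
orientation: [180.0, 0.0, -177.2]
force: [0.1, -0.1, 0.2]
opening: 0.0004
gripper_force: 0.0
```

Run:
```python
from go import *
o=ctrl.get_obs();print(here(),o['opening'],o['force'])
p=ctrl.snapshot('side');print(red(p,200,330,40,300,'y'),[np.round(k['bbox']) for k in ctrl.find_in(p,'lid')])
for y in (.07,-.07): print(proj(p,[*w((-.083,y),C),.114]))
```

```text
(np.float64(0.5605), np.float64(0.2629), np.float64(0.2076), np.float64(-177.21)) 0.00041409492837478996 [ 0.114 -0.136  0.237]
[([272, 127, 18, 10, 92], [280.3, 132.0]), ([262, 174, 18, 15, 136], [269.5, 179.2])] [array([274., 131.,  29.,  55.])]
[237.855 157.077]
[244.405 176.614]
```

Call:
play_rows([
  [[0,0,0,0,0,0,0],[0,0,0,0,0,0,0],[0,0,0,0,0,0,0]],
])

```text
clock: 49.32
tool_pos: [0.5612, 0.2626, 0.2067]
orientation: [-180.0, -0.0, -177.3]
force: [0.1, 0.6, 0.7]
opening: 0.0007
gripper_force: 0.0
```

Run:
```python
from go import *
o=ctrl.get_obs();print(here(),o['opening'],o['force'])
p=ctrl.snapshot('side');print(red(p,200,330,40,300,'y'),[np.round(k['bbox']) for k in ctrl.find_in(p,'lid')])
def edge(th,y,d=.158,h=.029):
    return [*w((.075-d*np.cos(th)+h*np.sin(th),y),C),.085+d*np.sin(th)+h*np.cos(th)]
for th in (1.8,1.7,1.6,1.4,1.2,1.1,1.0): print(th,proj(p,edge(th,-.07)),proj(p,edge(th,.07)))
cv2.imwrite('pics/l2.png',cv2.resize(p['color'][60:260,200:400][:,:,::-1],(600,600),interpolation=2))
```

```text
(np.float64(0.5612), np.float64(0.2626), np.float64(0.2067), np.float64(-177.28)) 0.000691858572531234 [0.12  0.64  0.688]
[([272, 127, 18, 10, 94], [280.4, 132.1]), ([262, 174, 18, 15, 144], [269.5, 179.2])] [array([273., 120.,  31.,  71.])]
1.8 [320.522 132.439] [308.329 115.909]
1.7 [315.482 130.948] [303.619 114.473]
1.6 [310.222 129.968] [298.711 113.517]
1.4 [299.274 129.599] [288.52  113.101]
1.2 [288.171 131.378] [278.212 114.705]
1.1 [282.722 133.058] [273.162 116.251]
1.0 [277.427 135.241] [268.26  118.273]
```

View pics/l2.png

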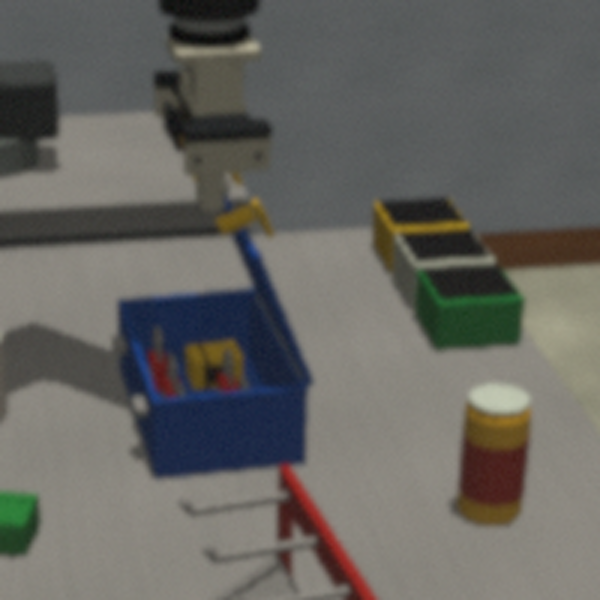

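The lid has stopped at about 1.2 rad. The fingertips, at (210,200), slid over its edge by the clip at (245,213). I'll go back behind it and push lower.

Call:
play_rows([
  [[0,0,0,0,0,-3,0],[0,0,0,0,0,-6,0],[0,0,0,-3,0,-7,0],[0,0,0,-6,0,-7,0],[0,0,0,-9,0,-7,0],[0,0,0,-11,0,-7,0],[0,0,0,-11,0,-5,0],[0,0,0,-11,0,-3,0]],
])

```text
clock: 50.08
tool_pos: [0.6727, 0.2679, 0.2362]
orientation: [180.0, 0.1, -177.3]
force: [0.2, -0.4, -0.5]
opening: 0.0003
gripper_force: 0.0
```

Call:
play_rows([
  [[0,0,0,0,0,2,0],[0,0,0,0,0,4,0],[0,0,0,0,0,5.4,0],[0,0,0,0,0,5.4,0],[0,0,0,0,0,5.4,0]],
])

```text
clock: 50.5
tool_pos: [0.6708, 0.2676, 0.1823]
orientation: [-179.9, -0.1, -177.3]
force: [-0.1, -0.9, 0.2]
opening: 0.0002
gripper_force: 0.0
```

```bash
cat > lid.py <<'E'
from go import *
o=ctrl.get_obs();print(here(),o['opening'],o['force'])
p=ctrl.snapshot('side');print(red(p,200,330,40,300,'y'),[np.round(k['bbox']) for k in ctrl.find_in(p,'lid')])
E
python3 lid.py
```

```text
(np.float64(0.6708), np.float64(0.2676), np.float64(0.1823), np.float64(-177.26)) 0.0002481456097972037 [-0.06 -0.86  0.25]
[([264, 112, 15, 8, 55], [270.3, 115.7]), ([271, 127, 19, 11, 110], [280.1, 132.0]), ([262, 174, 18, 15, 141], [269.4, 179.0])] [array([265., 115.,  38.,  74.]), array([174., 168.,  26.,  36.])]
```

Call:
play_rows([
  [[0,0,0,2,0,0,0],[0,0,0,4,0,0,0],[0,0,0,6,0,0.1,0],[0,0,0,7.5,0,0.3,0],[0,0,0,9,0,0.7,0],[0,0,0,10.5,0,1.2,0],[0,0,0,11.5,0,1.6,0],[0,0,0,11.5,0,1.6,0]],
])

```text
clock: 51.27
tool_pos: [0.5548, 0.2627, 0.1684]
orientation: [179.9, 0.1, -177.2]
force: [-0.3, 0.0, 0.5]
opening: 0.0008
gripper_force: 0.0
```

```bash
python3 lid.py
```

```text
(np.float64(0.5548), np.float64(0.2627), np.float64(0.1684), np.float64(-177.22)) 0.0007975818597290008 [-0.256  0.033  0.544]
[([244, 125, 15, 13, 78], [249.6, 130.8]), ([251, 141, 17, 15, 97], [258.4, 147.7]), ([262, 174, 18, 15, 142], [269.4, 179.2])] [array([245., 127.,  55.,  62.])]
```

Call:
play_rows([
  [[0,0,0,0,0,0,0],[0,0,0,0,0,0,0],[0,0,0,0,0,0,0],[0,0,0,0,0,0,0]],
])

```text
clock: 51.7
tool_pos: [0.5565, 0.2624, 0.1669]
orientation: [-180.0, 0.0, -177.3]
force: [-0.1, 0.0, -0.1]
opening: 0.0003
gripper_force: 0.0
```

```bash
python3 lid.py
```

```text
(np.float64(0.5565), np.float64(0.2624), np.float64(0.1669), np.float64(-177.28)) 0.0002517818557032261 [-0.056  0.006 -0.065]
[([235, 157, 8, 8, 40], [237.9, 159.4]), ([240, 175, 10, 18, 91], [243.6, 180.4])] [array([235., 154.,  67.,  43.])]
```

Run:
```python
from go import *
l,r=w((-.083,.07),C),w((-.083,-.07),C)
chain(here(),(*l,.16,CY),(*l,.2,CY),(*r,.2,CY))
```

```text
[   0.47     0.328    0.16  -177.3  ] cm [8.3  6.99 0.68] az 0.0003
[   0.47     0.328    0.2   -177.3  ] cm [-0.  0. -4.] az -0.0
[   0.477    0.189    0.2   -177.3  ] cm [ -0. -14.  -0.] az -0.0
```

Call:
play_rows([
  [[0,0,0,2,1.7,0,0],[0,0,0,4.5,3.8,0,0],[0,0,0,6.8,5.8,0,0],[0,0,0,8.3,7.0,0,0],[0,0,0,8.3,7.0,0,0],[0,0,0,8.3,7.0,1.5,0],[0,0,0,8.3,7.0,3.0,0],[0,0,0,8.3,7.0,4.0,0]],
])

```text
clock: 52.47
tool_pos: [0.4696, 0.3282, 0.1259]
orientation: [-180.0, -0.0, -177.3]
force: [0.3, -0.3, -0.1]
opening: 0.0004
gripper_force: 0.0
```

Call:
play_rows([
  [[0,0,0,0,0,0.3,0],[0,0,0,0,0,0.6,0],[0,0,0,0,0,0.9,0],[0,0,0,0,0,1.2,0],[0,0,0,0,0,1.2,0]],
])

```text
clock: 52.88
tool_pos: [0.4698, 0.3283, 0.1148]
orientation: [-180.0, -0.0, -177.3]
force: [-0.7, 0.7, -0.2]
opening: 0.0006
gripper_force: 0.0
```

Call:
play_rows([
  [[0,0,0,0,0,0.2,0],[0,0,0,0,0,0.4,0],[0,0,0,0,0,0.6,0],[0,0,0,0,0,0.6,0]],
])

```text
clock: 53.22
tool_pos: [0.4696, 0.3283, 0.1086]
orientation: [-180.0, -0.0, -177.3]
force: [-0.2, -0.4, -0.3]
opening: 0.0002
gripper_force: 0.0
```

Call:
play_rows([
  [[0,0,0,0,0,0.2,0],[0,0,0,0,0,0.4,0],[0,0,0,0,0,0.4,0]],
])

```text
clock: 53.47
tool_pos: [0.4696, 0.3283, 0.1045]
orientation: [-180.0, -0.0, -177.3]
force: [-0.7, 0.5, -0.5]
opening: 0.0004
gripper_force: 0.0
```

Call:
play_rows([
  [[0,0,0,0,0,0.2,0],[0,0,0,0,0,0.3,0],[0,0,0,0,0,0.3,0]],
])

```text
clock: 53.72
tool_pos: [0.4696, 0.3283, 0.1017]
orientation: [-180.0, -0.0, -177.3]
force: [-0.6, -0.2, -0.7]
opening: 0.0001
gripper_force: 0.0
```

Call:
play_rows([
  [[0,0,0,0,0,0.2,0],[0,0,0,0,0,0.3,0],[0,0,0,0,0,0.3,0]],
])

```text
clock: 53.97
tool_pos: [0.4696, 0.3283, 0.0987]
orientation: [-180.0, -0.0, -177.3]
force: [0.9, 0.4, -0.9]
opening: 0.0005
gripper_force: 0.0
```

Call:
play_rows([
  [[0,0,0,0,0,0.2,0],[0,0,0,0,0,0.3,0],[0,0,0,0,0,0.3,0]],
])

```text
clock: 54.22
tool_pos: [0.4697, 0.3283, 0.0957]
orientation: [-180.0, -0.0, -177.3]
force: [0.1, -0.8, -0.8]
opening: 0.0006
gripper_force: 0.0
```

Call:
play_rows([
  [[0,0,0,0,0,0.2,0],[0,0,0,0,0,0.3,0],[0,0,0,0,0,0.3,0]],
])

```text
clock: 54.47
tool_pos: [0.4696, 0.3283, 0.0926]
orientation: [-180.0, -0.0, -177.3]
force: [-0.4, -0.9, 0.0]
opening: 0.0005
gripper_force: 0.0
```

Run:
```python
from go import *
p=ctrl.snapshot('side');print(red(p,200,330,40,300,'y'))
t=ctrl.get_obs()['tool_pos'];print('tip',proj(p,t),proj(p,t+[0,0,.018]),proj(p,t+[0,0,.066]))
h=cv2.cvtColor(p['color'],cv2.COLOR_RGB2HSV)
ch=lambda q:('Y' if 18<q[0]<36 and q[1]>110 else 'B' if 100<q[0]<130 and q[1]>100 else '#' if q[2]<70 else '+' if q[1]<45 and q[2]>150 else 'o' if q[1]>45 else '.')
for v in range(125,190): print(v,''.join(ch(h[v,u]) for u in range(215,285)))
```

```text
[([235, 159, 8, 8, 25], [237.3, 160.8]), ([239, 175, 11, 17, 94], [243.6, 180.3])]
tip [237.973 163.303] [237.764 158.029] [237.197 143.687]
125 .........#####........................................................
126 .........######.......................................................
127 ........#######.......................................................
128 ........#######.................##.................###############....
129 ........########o..............####################################...
130 .......##########......#.##########################################...
131 ###################################################################...
132 ###################################################################...
133 ##################################################################....
134 ##############################################################........
135 ##############################################################........
136 #############################################################.........
137 #######################################################
[... 3215 characters left out ...]
BBBBBBBBBBBBBBBBBBBBBBBBB
181 .........................oYYYYYYYYo.BBBBBBBBBBBBBBBBBBBBBBBBBBBBBBBBBB
182 .........................oYYYY####oBBBBBBBBBBBBBBBBBBBBBBBBBBBBBBBBBBB
183 .........................oYYY###BBBBBBBBBBBBBBBBBBBBBBBBBBBBBBBBBBBBBB
184 .........................oYYY#BBBBBBBBBBBBBBBBBBBBBBBBBBBBBBBBBBBBBBBB
185 .........................oYYY#BBBBBBBBBBBBBBBBBBBBBBBBBBBBBBBBBBBBBBBB
186 .........................oYYY##BBBBBBBBBBBBBBBBBBBBBBBBBBBBBBBBBBBBBBB
187 .........................oYYY##BBBBBBBBBBBBBBBBBBBBBBBBBBBBBBBBBBBBBBB
188 .........................oYYY##BBBBBBBBBBBBBBBBBBBBBBBBBBBBBBBBBBBBBBB
189 .........................oYYY##BBBBBBBBBBBBBBBBBBBBBBBBBBBBBBBBBBBBBBB
```

Call:
play_rows([
  [[0,0,0,0,0,0.2,0],[0,0,0,0,0,0.3,0],[0,0,0,0,0,0.3,0]],
])

```text
clock: 54.77
tool_pos: [0.47, 0.3286, 0.0902]
orientation: [180.0, 0.0, -177.3]
force: [-0.4, 0.7, 3.4]
opening: 0.0004
gripper_force: 2.0
```

Call:
play_rows([
  [[0,0,0,0,0,0.2,0],[0,0,0,0,0,0.3,0],[0,0,0,0,0,0.3,0]],
])

```text
clock: 55.02
tool_pos: [0.47, 0.3286, 0.0876]
orientation: [180.0, 0.0, -177.2]
force: [-2.2, -0.8, 9.1]
opening: 0.0005
gripper_force: 4.2
```

Call:
play_rows([
  [[0,0,0,0,0,0.2,0],[0,0,0,0,0,0.2,0],[0,0,0,0,0,0.2,0]],
])

```text
clock: 55.27
tool_pos: [0.4696, 0.3283, 0.0847]
orientation: [-180.0, -0.0, -177.3]
force: [-0.7, -0.7, -0.9]
opening: 0.0005
gripper_force: 0.0
```

Call:
play_rows([
  [[0,0,0,0,0,0.2,0],[0,0,0,0,0,0.3,0],[0,0,0,0,0,0.3,0]],
])

```text
clock: 55.52
tool_pos: [0.4698, 0.3285, 0.0818]
orientation: [-180.0, 0.0, -177.3]
force: [-0.6, 0.8, 2.3]
opening: 0.0007
gripper_force: 1.3
```

Call:
play_rows([
  [[0,0,0,0,0,0.1,0],[0,0,0,0,0,0.2,0],[0,0,0,0,0,0.2,0]],
])

```text
clock: 55.77
tool_pos: [0.4699, 0.3285, 0.0802]
orientation: [180.0, 0.0, -177.3]
force: [-2.0, -0.5, 5.6]
opening: 0.0001
gripper_force: 2.9
```

Left clip snapped: the force peaked at 9 N and dropped, and the tab now sits 9 mm lower. Now the right clip.

Call:
play_rows([
  [[0,0,0,0,0,-2.5,0],[0,0,0,0,0,-5,0],[0,0,0,0,-3.5,-5,0],[0,0,0,0,-7,-5,0],[0,0,0,0,-10.5,-5,0],[0,0,0,0,-14,-5,0],[0,0,0,0,-14,-5,0],[0,0,0,0,-14,-5,0]],
])

```text
clock: 56.43
tool_pos: [0.4763, 0.1869, 0.1299]
orientation: [180.0, -0.0, -177.4]
force: [0.5, 1.0, 1.2]
opening: 0.0
gripper_force: 0.0
```

Call:
play_rows([
  [[0,0,0,0,0,1.5,0],[0,0,0,0,0,2.5,0],[0,0,0,0,0,3.3,0],[0,0,0,0,0,3.5,0],[0,0,0,0,0,3.5,0]],
])

```text
clock: 56.85
tool_pos: [0.4759, 0.1887, 0.0939]
orientation: [-179.9, -0.1, -177.2]
force: [-0.3, -0.0, -0.8]
opening: 0.0006
gripper_force: 0.0
```

Call:
play_rows([
  [[0,0,0,0,0,0.2,0],[0,0,0,0,0,0.4,0],[0,0,0,0,0,0.6,0],[0,0,0,0,0,0.6,0]],
])

```text
clock: 57.18
tool_pos: [0.4768, 0.189, 0.0894]
orientation: [180.0, 0.1, -177.2]
force: [-1.3, 1.3, 5.8]
opening: 0.0004
gripper_force: 2.7
```

Call:
play_rows([
  [[0,0,0,0,0,0.2,0],[0,0,0,0,0,0.3,0],[0,0,0,0,0,0.3,0]],
])

```text
clock: 57.43
tool_pos: [0.4768, 0.189, 0.0864]
orientation: [180.0, 0.1, -177.3]
force: [-0.6, -0.1, 0.9]
opening: 0.0
gripper_force: 0.3
```

Call:
play_rows([
  [[0,0,0,0,0,0.2,0],[0,0,0,0,0,0.3,0],[0,0,0,0,0,0.3,0]],
])

```text
clock: 57.68
tool_pos: [0.4763, 0.1884, 0.0826]
orientation: [-180.0, -0.0, -177.3]
force: [-1.1, 0.7, 0.7]
opening: 0.0005
gripper_force: 0.5
```

Call:
play_rows([
  [[0,0,0,0,0,0.2,0],[0,0,0,0,0,0.3,0],[0,0,0,0,0,0.3,0]],
])

```text
clock: 57.93
tool_pos: [0.4764, 0.1884, 0.08]
orientation: [-180.0, -0.0, -177.3]
force: [-2.0, 0.1, 6.1]
opening: 0.0004
gripper_force: 3.0
```

Call:
play_rows([
  [[0,0,0,0,0,-2,0],[0,0,0,0,0,-5,0],[0,0,0,0,0,-8,0],[0,0,0,0,0,-12,0],[0,0,0,0,0,-16,0],[0,0,0,0,0,-18,0],[0,0,0,0,0,-18,0],[0,0,0,0,0,-18,0]],
])

```text
clock: 58.6
tool_pos: [0.4768, 0.189, 0.261]
orientation: [179.9, 0.1, -177.3]
force: [0.0, 0.4, -0.7]
opening: 0.0004
gripper_force: 0.0
```

Run:
```python
from go import *
o=ctrl.get_obs();print(here(),o['force'])
p=ctrl.snapshot('side');print(red(p,200,330,40,300,'y'),[np.round(k['bbox']) for k in ctrl.find_in(p,'lid')])
for z in (.114,.105):
  for y in (.07,-.07): print(z,proj(p,[*w((-.083,y),C),z]))
print(red(p,200,350,60,330),[np.round(k['bbox']) for k in ctrl.find_in(p,'mug')],[np.round(k['bbox']) for k in ctrl.find_in(p,'oil_can')])
```

```text
(np.float64(0.4768), np.float64(0.189), np.float64(0.261), np.float64(-177.27)) [ 0.002  0.381 -0.725]
[([234, 159, 9, 8, 50], [237.7, 161.6]), ([241, 178, 9, 17, 82], [244.0, 183.4])] [array([234., 157.,  66.,  40.])]
0.114 [237.855 157.077]
0.114 [244.405 176.614]
0.105 [237.959 159.726]
0.105 [244.499 179.413]
[([294, 215, 55, 138, 836], [328.1, 296.8])] [array([173., 167.,  28.,  37.]), array([351., 190.,  24.,  46.])] [array([349., 188.,  27.,  48.]), array([234., 158.,  66.,  37.]), array([239., 176.,  10.,  11.])]
```

Both clips dropped about 3 px (left 157→159, right 175→178), which matches the latched height, and they stayed down. The stand is empty and the bystanders haven't moved. Handing in.

```bash
python3 -c "
from plant import ctrl
print(ctrl.close_job())"
```

```text
the job is handed in; nothing more can be done
None
```

All five red padlocks and the yellow cover are in the blue case, the lid is shut, both clips are latched, and the job is handed in at about 59 s; the hand-in returned no verdict.

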